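# Charge a milling jar with grinding balls through a gated hopper

## Robot

A 6-joint arm with a two-finger parallel gripper is mounted at the origin on the work surface. World frame = base frame: x ahead of the robot, y to its left, z up, the work surface at z = 0. Lengths are in m, angles in rad, forces in N, time in s.
With the tool pointing down it reaches from about 0.375 to 0.975 m from the base axis. Payload 3.8 kg.
Tool frame: the origin (TCP) lies midway between the tips of the shut fingers; the grasp point (between the pads) lies 19 mm behind it; z points along the fingers, y is the direction in which the jaws open and shut (so a half turn about z gives the same grasp; the last joint's range is limited). The gripper opens to 85 mm and grips with 20 to 120 N. Pads are 22 mm wide; open, the fingers measure 114 mm over their backs; the gripper's body (76 mm by 85 mm) begins 54 mm behind the grasp point. The pads swing forward as they close: fully open they stand 13 mm farther back than shut.
Start: joints at [1.085, 0.264, 1.604, -0, 1.274, -0.037], TCP at [0.293, 0.608, 0.231] pointing down, gripper open.
Joint ranges: [-2.63, 2.63], [-0.94, 2.18], [0.31, 2.57], [-1.31, 4.45], [0, 2.66], [-2.55, 2.55]. Speed limits (rad/s): [2.57, 2.57, 3.14, 3.14, 3.14, 3.14].

## Interface

Orientations are given as a rotation vector (axis times angle).
In Python, from workcell import bot gives the robot as it stands. The module is installed in compiled form; this text tells all that it offers.
- The arm moves only by the tool move_arm, never from a script. Its argument "steps" is a list of rows, each a list of 5 numbers: the shift along the tool's x, y, z in mm, then the turn about the tool's z in degrees, then the opening in per cent of the stroke, from 0 (shut) to 100 (fully open). In form: [[tx, ty, tz, turn, claw], ...]. A call has 1 to 20 rows; each row is the pose to reach, as a shift and turn from the pose commanded when the call began, along the tool's axes at that moment; what a row does not reach only later rows make up. A row lasts 1/10 s, in which the tool goes at most 50 mm and 8.59 degrees, less where a joint would pass 70% of its speed; a pose out of reach is approached as far as the arm can. A call with a gripper value outside its range is refused whole. The fingers move at their own pace and stop on an object; "newtons" is the grip in N (left out, the last holds). Time passes only in rows, so rows that repeat a pose let the fingers close. It gives the time, the measured TCP pose, the force and the opening at its end, in the units of the state.
- bot.read_state(): the state, without advancing time (a new reading comes with each control period).
- bot.read_camera(name): name is "scene" or "top" or "wrist"; returns a dict with "pixels" (384x512x3 uint8, red, green, blue), "depth" (384x512 float32, m along the optical axis (not along the pixel's ray), 0 where there is no reading), "fovy" (degrees; the focal length in pixels is half the picture's height over the tangent of half this angle, whatever the lens; pixels are square), "cx", "cy" (the principal point, pixels), "xyz" and "attitude" of the camera in the world. Camera axes: x right, y up, looking along -z (the intrinsics and any distortion apply to the point x, -y, -z); pixel columns grow to the right and rows downward; lengths in m; the calibration is good to about 2 mm. A picture is of the moment at which its call begins.
- bot.finish_job(): hands the job in, once; it reports no verdict.
The state is a dict: "time": time; "q": joint angles; "joint_vel": joint speeds; "joint_torque": joint torques, N m; "tool_pos": TCP position; "tcp_rot": TCP orientation; "wrist_force": force on the tool from outside, world axes, zero at the start; "torque": the same for the moment, N m; "width": opening from 0.0 (shut) to 1.0 (fully open).
Only numpy, scipy, OpenCV 4.12 (cv2) and the standard library are available. Lean on these libraries where they do the work, as an engineer would, in place of code of your own. Each camera call takes 0.05 s, during which the arm holds its last target.

## Task

Charge the milling jar: first push the hopper's gate lever to its shut stop, then tip the grinding balls from every scoop that holds any into the funnel so that the whole charge rests together on the shut gate. Then swing the lever a quarter turn to its open stop so that all the balls drop into the jar, and push it back to its shut stop. Leave every ball in the jar and the scoops standing upright in the tray, and do not disturb the vase, cup and bowl.

Things in the scene. Friction and masses are not known exactly. Their poses are not given: they have to be found in the camera images.
- gate (a joint): Gate lever of the dosing hopper, a hinge about a vertical axis through lever_pivot; rad. 0 = shut (end stop, a flat round blade closes the bottom of the funnel's neck), 1.571 = fully open (end stop, blade swung clear). It grows as the lever turns clockwise seen from above. Light dry friction (about 1 N at the knob), no spring: it stays where it is left.
- lever_grip (a point): On the axis of the lever's black upright round knob, 18 mm in diameter; its top is 14 mm above this point, the flat lever bar 36 mm below. 120 mm horizontally from the pivot and 40 mm above it. In the hopper's frame, seen from the pivot, the lever points along (-0.707, -0.707) shut and (-0.707, +0.707) open, passing (-1, 0) halfway.
- lever_pivot (a point): The lever's vertical pivot axis, 60 mm from the funnel's axis on the hopper's -x side (hopper frame), 103.5 mm above the table.
- hopper: Dosing hopper, fixed to the table: grey base plate 200 x 200 x 10 mm, two aluminium posts on its +x side, a clear jar standing on the plate, and a steel funnel above it; the lever is on its -x side. Origin: on the funnel's axis at table level; z up. It stands left or right, turned a little.
- funnel_rim (a point): Centre of the funnel's round mouth, 195 mm above the table; 170 mm outside, 162 mm inside diameter. The cone narrows over 67 mm of height to a neck of 64 mm inside diameter, 20 mm long.
- gate_mouth (a point): Centre of the shut gate blade's upper face, on the funnel's axis, 106 mm above the table. Balls poured while the gate is shut collect above it in neck and funnel.
- jar_floor (a point): Centre of the inner floor of the clear, open, straight jar right below the gate (fixed to the hopper): inside diameter 70 mm, 84 mm deep. It has room for all the balls.
- tray: Shallow grey plastic tray, fixed, 240 x 390 mm outside, walls 18 mm high and 6 mm thick, floor 6 mm thick. Origin: centre of its underside; x and y along its short and long sides.
- scoop1: Steel trough scoop, 0.2 kg, holding up to 3 balls, perhaps none. V trough along its x, 94 mm long, 88 mm wide over the rims, 43 mm high: flat bottom 30 mm wide, long sides at 55 degrees, upright short ends; 2 to 3 mm sheet. Rolled about x by 70 degrees or more it empties over a long side. Origin: centre of the underside; z up. The other scoops are alike; for their handles see scoop2.
- scoop2: Second scoop, like scoop1. The black handle of every scoop sticks out level from the trough's -x end, in line with it: a bar 95 mm long, 18 mm wide, 14 mm high, whose middle is at (-95, 0, 36) mm in the scoop's frame.
- scoop3: Third scoop, like scoop1 and scoop2.
- ball1: White ceramic grinding ball, 22 mm in diameter, 20 g (None if absent). Origin: its centre.
- ball2: White ceramic grinding ball, 22 mm in diameter, 20 g (None if absent). Origin: its centre.
- ball3: White ceramic grinding ball, 22 mm in diameter, 20 g (None if absent). Origin: its centre.
- ball4: White ceramic grinding ball, 22 mm in diameter, 20 g (None if absent). Origin: its centre.
- ball5: White ceramic grinding ball, 22 mm in diameter, 20 g (None if absent). Origin: its centre.
- ball6: White ceramic grinding ball, 22 mm in diameter, 20 g (None if absent). Origin: its centre.
- ball7: White ceramic grinding ball, 22 mm in diameter, 20 g (None if absent). Origin: its centre.
- ball8: White ceramic grinding ball, 22 mm in diameter, 20 g (None if absent). Origin: its centre.
- ball9: White ceramic grinding ball, 22 mm in diameter, 20 g (None if absent). Origin: its centre.
- vase: Closed terracotta vase, 135 mm high, 72 mm wide; a bystander near the work, to be left alone. Origin: centre of its underside.
- cup: White ceramic cup, 85 mm high, 72 mm wide; a bystander near the work, to be left alone. Origin: centre of its underside.
- bowl: Blue ceramic bowl, 45 mm high, 84 mm wide; a bystander near the work, to be left alone. Origin: centre of its underside.

How it is judged:
On the way, in this order (a step that is already met when the one before it is completed fails the run):
1. the gate lever is at its shut stop (value of joint gate below 0.08 rad), for 0.2 s.
2. all the balls lie in the funnel above the shut gate (horizontal distance between each of ball1, ball2, ball3, ball4, ball5, ball6, ball7, ball8, ball9 and gate_mouth below 0.08 m and z of ball1 in the frame of gate_mouth between 0 and 0.09 m and z of ball2 in the frame of gate_mouth between 0 and 0.09 m and z of ball3 in the frame of gate_mouth between 0 and 0.09 m and z of ball4 in the frame of gate_mouth between 0 and 0.09 m and z of ball5 in the frame of gate_mouth between 0 and 0.09 m and z of ball6 in the frame of gate_mouth between 0 and 0.09 m and z of ball7 in the frame of gate_mouth between 0 and 0.09 m and z of ball8 in the frame of gate_mouth between 0 and 0.09 m and z of ball9 in the frame of gate_mouth between 0 and 0.09 m and value of joint gate below 0.1 rad), for 0.3 s.
3. the lever is at its open stop and all the balls are in the jar (value of joint gate above 1.48 rad and horizontal distance between each of ball1, ball2, ball3, ball4, ball5, ball6, ball7, ball8, ball9 and jar_floor below 0.036 m and z of ball1 in the frame of jar_floor between 0 and 0.085 m and z of ball2 in the frame of jar_floor between 0 and 0.085 m and z of ball3 in the frame of jar_floor between 0 and 0.085 m and z of ball4 in the frame of jar_floor between 0 and 0.085 m and z of ball5 in the frame of jar_floor between 0 and 0.085 m and z of ball6 in the frame of jar_floor between 0 and 0.085 m and z of ball7 in the frame of jar_floor between 0 and 0.085 m and z of ball8 in the frame of jar_floor between 0 and 0.085 m and z of ball9 in the frame of jar_floor between 0 and 0.085 m), for 0.2 s.
At the end, for the whole second after the job is handed in: The lever is within 0.08 rad of its shut stop, every ball is inside the jar below the gate, and every scoop stands at rest, upright within 0.15 rad, with its trough on the tray's floor (value of joint gate below 0.08 rad and horizontal distance between each of ball1, ball2, ball3, ball4, ball5, ball6, ball7, ball8, ball9 and jar_floor below 0.036 m and z of ball1 in the frame of jar_floor between 0 and 0.085 m and z of ball2 in the frame of jar_floor between 0 and 0.085 m and z of ball3 in the frame of jar_floor between 0 and 0.085 m and z of ball4 in the frame of jar_floor between 0 and 0.085 m and z of ball5 in the frame of jar_floor between 0 and 0.085 m and z of ball6 in the frame of jar_floor between 0 and 0.085 m and z of ball7 in the frame of jar_floor between 0 and 0.085 m and z of ball8 in the frame of jar_floor between 0 and 0.085 m and z of ball9 in the frame of jar_floor between 0 and 0.085 m and angle between each of scoop1, scoop2, scoop3's own z axis and vertical below 0.15 rad and linear speed of each of scoop1, scoop2, scoop3 below 0.02 m/s and x of scoop1 in the frame of tray between -0.115 and 0.115 m and y of scoop1 in the frame of tray between -0.19 and 0.19 m and z of each of scoop1, scoop2, scoop3 in the frame of tray below 0.02 m and x of scoop2 in the frame of tray between -0.115 and 0.115 m and y of scoop2 in the frame of tray between -0.19 and 0.19 m and x of scoop3 in the frame of tray between -0.115 and 0.115 m and y of scoop3 in the frame of tray between -0.19 and 0.19 m); the robot touches nothing.
It fails at once if a bystander (vase, cup, bowl) is pushed more than 30 mm or tipped (distance of any of vase, cup, bowl from where it was at the start of the episode above 0.03 m or not (angle between vase's own z axis and vertical below 0.3 rad) or not (angle between cup's own z axis and vertical below 0.3 rad) or not (angle between bowl's own z axis and vertical below 0.3 rad)).
Of ball1, ball2, ball3, ball4, ball5, ball6, ball7, ball8, ball9 only 4 to 9 are there at a start; the rules pass over those that are not, and their reading is None.
At some moment in a run one of scoop1, scoop2, scoop3 may be knocked a few centimetres aside while the robot is not near it.
It also fails if it takes over 210 s, if anything falls off the work surface, if the arm or the gripper's body presses on something with over 40 N, if the wrist force passes 120 N, or if a joint passes its speed limit or range.

## Working session

There is one attempt and no reset: what is moved stays moved. The work goes in short steps, Python scripts to look and compute and a tool call to move; the robot and the scene stay as the last step left them, time stands still between calls to the robot, and variables do not carry over. Pictures are saved under pics/ and viewed, and the job is handed in when it is done.

Besides the shell and the picture viewer there is one more tool, called after "Call:" in YAML: its name, and indented under it one key for each argument. move_arm: Moves the arm, as the interface text tells. Its arguments: {"type":"object","properties":{"steps":{"type":"array","items":{"type":"array","items":{"type":"number"}}},"newtons":{"type":"number"}},"required":["steps"]}

```bash
mkdir -p pics; ls
python3 - <<'E'
from workcell import bot
import cv2,numpy as np,pickle
s=bot.read_state()
for k,v in s.items(): print(k,np.round(v,4))
for n in ["scene","top","wrist"]:
    c=bot.read_camera(n); pickle.dump(c,open(f'{n}0.pkl','wb'))
    cv2.imwrite(f'pics/{n}0.png',c['pixels'][:,:,::-1])
    print(n,c['fovy'],c['cx'],c['cy'],c['xyz'],c['attitude'],[k for k in c])
E
```

```text
pics
time 0.0
q [ 1.0851  0.2648  1.6054 -0.      1.2737 -0.0369]
joint_vel [ 0.001   0.0005 -0.001  -0.0007 -0.001   0.0002]
joint_torque [ 6.00000e-04 -5.15125e+01 -3.67308e+01 -4.00000e-04  1.29000e-02
 -0.00000e+00]
tool_pos [0.2925 0.6075 0.2299]
tcp_rot [-0.6989 -3.0623  0.0035]
wrist_force [-0.2728  0.4459 -0.1745]
torque [-0.0319 -0.0121  0.0523]
width 0.9952
scene 50.176710779234895 260.7474609918536 194.0330760447202 [1.0945667  0.39406523 0.87381876] [0.37756318 0.79217705 2.09959766] ['pixels', 'depth', 'fovy', 'cx', 'cy', 'xyz', 'attitude']
top 54.11952960892138 256.10636873014624 190.38285614169817 [0.40927392 0.00376711 1.16507064] [ 0.14031628 -0.16346379 -1.54016166] ['pixels', 'depth', 'fovy', 'cx', 'cy', 'xyz', 'attitude']
wrist 62.81894711649875 261.056913136702 187.92043345451341 [0.21729005 0.64402101 0.37358496] [-0.29573056 -0.18254178  1.11133282] ['pixels', 'depth', 'fovy', 'cx', 'cy', 'xyz', 'attitude']
```

View pics/top0.png

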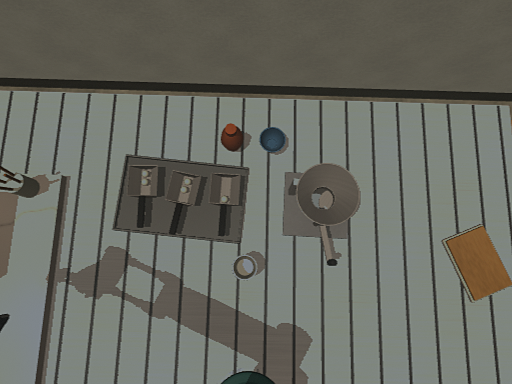

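View pics/scene0.png

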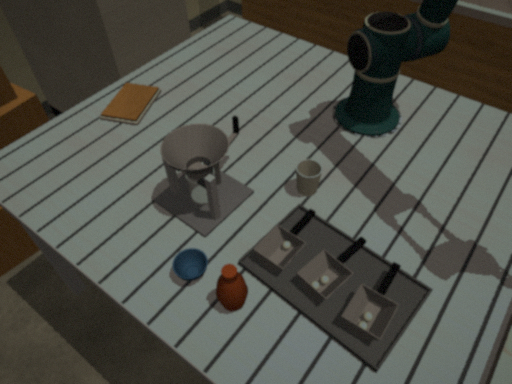

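View pics/wrist0.png

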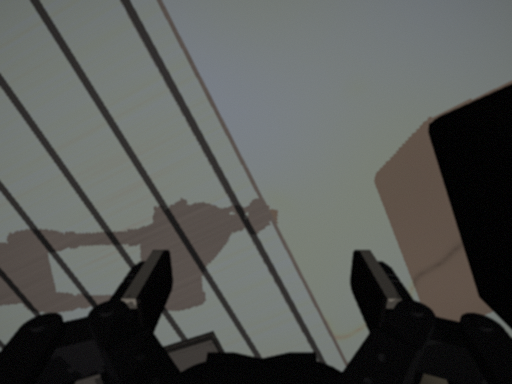

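```bash
cat > h.py <<'E'
import numpy as np,cv2,pickle
from scipy.spatial.transform import Rotation as Rn
def cam(n,tag=None):
    from workcell import bot
    c=bot.read_camera(n)
    if tag: pickle.dump(c,open(f'{n}_{tag}.pkl','wb')); cv2.imwrite(f'pics/{n}_{tag}.png',c['pixels'][:,:,::-1])
    return c
def world(c):
    h,w=c['depth'].shape; f=h/2/np.tan(np.radians(c['fovy']/2))
    u,v=np.meshgrid(np.arange(w),np.arange(h)); d=c['depth']
    P=np.stack([(u-c['cx'])/f*d,-(v-c['cy'])/f*d,-d],-1)
    W=P@Rn.from_rotvec(c['attitude']).as_matrix().T+c['xyz']
    W[d==0]=np.nan
    return W
def proj(c,p):
    f=384/2/np.tan(np.radians(c['fovy']/2))
    q=(np.atleast_2d(p)-c['xyz'])@Rn.from_rotvec(c['attitude']).as_matrix()
    return np.stack([c['cx']+f*q[:,0]/-q[:,2],c['cy']-f*q[:,1]/-q[:,2]],-1)
def crop(c,u0,v0,u1,v1,k,name):
    im=c['pixels'][v0:v1,u0:u1,::-1]
    im=cv2.resize(im,None,fx=k,fy=k,interpolation=cv2.INTER_CUBIC)
    im=np.clip(im.astype(float)*1.5,0,255).astype(np.uint8)
    cv2.imwrite(f'pics/{name}.png',im)
E
python3 - <<'E'
from h import *
T=pickle.load(open('top0.pkl','rb'));S=pickle.load(open('scene0.pkl','rb'))
crop(T,105,145,265,250,5,'t0crop'); crop(T,270,150,370,275,4,'t0hop');crop(S,230,190,440,360,3.7,'s0crop')
W=world(T)
for n,(u,v) in dict(table=(70,150),traycorner=(128,157),rimc=(327,195),knob=(332,262),handle1=(141,215),handle2=(177,220),handle3=(224,222),vase=(231,128),bowl=(272,140),cup=(245,266)).items():
    print(n,np.round(W[v,u],4))
W=world(S)
for n,(u,v) in dict(table=(70,200),knob=(235,118),h1=(390,272),h2=(352,250),h3=(304,220)).items():
    print(n,np.round(W[v,u],4))
E
```

```text
table [ 0.7552  0.5895 -0.0037]
traycorner [0.7353 0.4001 0.0032]
rimc [ 0.6106 -0.2145  0.1011]
knob [ 0.4202 -0.2145  0.1549]
handle1 [0.5453 0.3307 0.0472]
handle2 [0.5331 0.2229 0.0474]
handle3 [0.5307 0.0831 0.0477]
vase [0.7938 0.0677 0.1337]
bowl [ 0.8052 -0.0582  0.0042]
cup [0.4036 0.0173 0.0064]
table [ 8.314e-01 -4.907e-01 -5.000e-04]
knob [ 0.4219 -0.2148  0.1554]
h1 [0.5425 0.3323 0.0494]
h2 [0.5418 0.2345 0.0501]
h3 [0.5333 0.0937 0.0484]
```

View pics/t0crop.png

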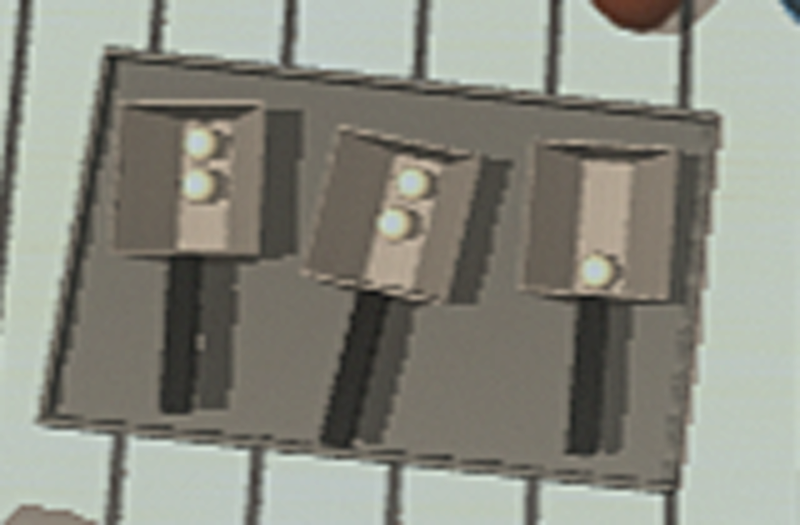

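View pics/t0hop.png

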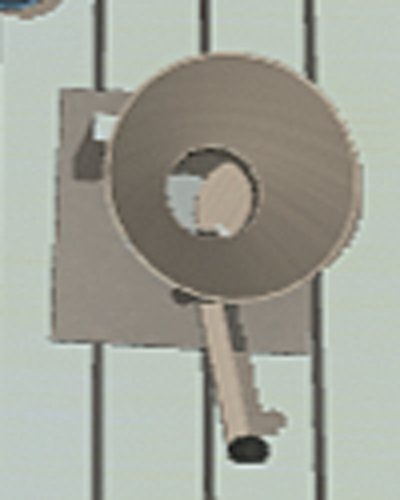

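View pics/s0crop.png

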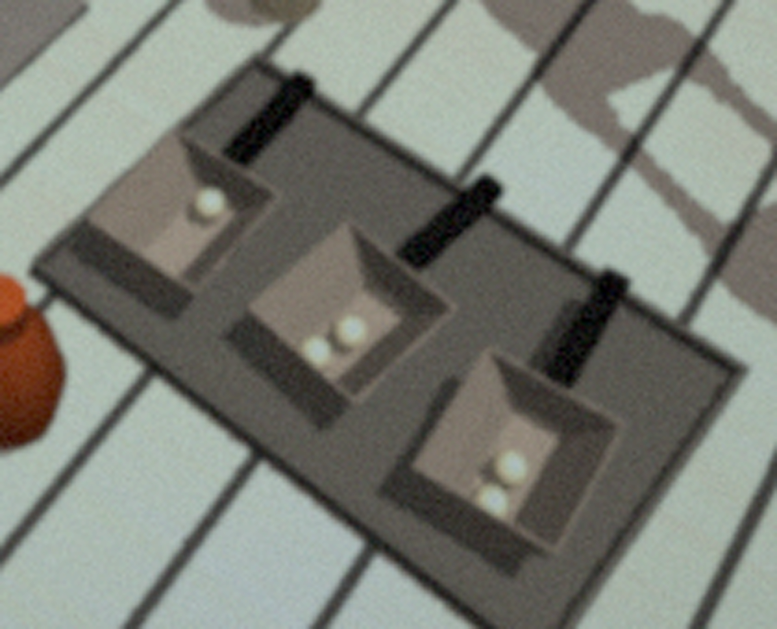

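```bash
cat > meas.py <<'E'
from h import *
def run(tag,scoops=True,verbose=True):
    out={}
    Ws=[];Cs=[]
    for n in ['top','scene']:
        c=pickle.load(open(f'{n}{tag}.pkl','rb')); W=world(c).reshape(-1,3); px=c['pixels'].reshape(-1,3).astype(int)
        for nm,W1,P1 in [(n,W,px)]:
            x,y,z=W1.T
            r=dict()
            # rim
            m=(z>.188)&(z<.2)&(x>.45)&(x<.8)&(y<-.1)&(y>-.36)
            A=np.c_[2*x[m],2*y[m],np.ones(m.sum())]; 
            if m.sum()>20:
                s=np.linalg.lstsq(A,x[m]**2+y[m]**2,rcond=None)[0]; r['rim']=(s[0],s[1],np.sqrt(s[2]+s[0]**2+s[1]**2),m.sum(),z[m].mean())
            m=(z>.146)&(z<.165)&(x>.35)&(x<.6)&(y<-.05)&(y>-.45)&(P1.sum(1)<150)
            if m.any():r['knobtop']=(*W1[m].mean(0),m.sum(),*np.ptp(W1[m],axis=0)[:2])
            dark=(P1.max(1)<70)&(z>.035)&(z<.062)&(x>.4)&(x<.7)&(y>.02)&(y<.45)
            img=dark.reshape(384,512).astype(np.uint8)
            k,lab=cv2.connectedComponents(img)
            for i in range(1,k):
                mm=(lab==i).ravel()
                if mm.sum()<40: continue
                Q=W1[mm]; mid=Q.mean(0); d=np.linalg.svd((Q-mid)[:,:2])[2][0]; d=d if d[0]>0 else -d
                t=(Q-mid)[:,:2]@d; w=(Q-mid)[:,:2]@np.array([-d[1],d[0]])
                c0=mid[:2]+d*(t.max()+t.min())/2+ np.array([-d[1],d[0]])*(w.max()+w.min())/2
                r[f'handle{i}']=(c0[0],c0[1],mid[2],np.degrees(np.arctan2(d[1],d[0])),np.ptp(t),np.ptp(w),mm.sum())
            for k_,v in r.items(): print(nm,k_,np.round(v,4))
if __name__=='__main__':
    import sys; run(sys.argv[1])
E
python3 meas.py 0
python3 - <<'E'
from h import *
# hand edge readings: base plate corners & tray from top
c=pickle.load(open('top0.pkl','rb')); f=192/np.tan(np.radians(c['fovy']/2));R=Rn.from_rotvec(c['attitude']).as_matrix()
def at(u,v,z):
    d=R@np.array([(u-c['cx'])/f,-(v-c['cy'])/f,-1]); return c['xyz']+d*(z-c['xyz'][2])/d[2]
for n,(u,v,z) in dict(plateTL=(270+58/4,150+88/4,.01),plateBL=(270+52/4,150+341/4,.01),plateBR=(270+310/4,150+354/4,.01),
  trTL=(105+107/5,145+48/5,.018),trTR=(105+720/5,145+116/5,.018),trBL=(105+38/5,145+422/5,.018),trBR=(105+678/5,145+490/5,.018),
  knob=(270+248/4,150+448/4,.1575)).items(): print(n,np.round(at(u,v,z),4))
E
```

```text
top rim [ 5.974e-01 -1.977e-01  8.030e-02  5.560e+02  1.925e-01]
top knobtop [ 4.202e-01 -2.173e-01  1.557e-01  3.300e+01  1.570e-02  1.460e-02]
top handle10 [ 6.37000e-01  1.12500e-01  4.30000e-02 -1.34435e+01  9.28000e-02
  4.37000e-02  7.30000e+01]
top handle28 [5.579e-01 3.322e-01 4.700e-02 9.108e-01 9.570e-02 1.870e-02 2.260e+02]
top handle34 [ 5.3980e-01  2.3020e-01  4.7200e-02 -9.9794e+00  9.5200e-02  2.4600e-02
  2.1600e+02]
top handle40 [ 5.3900e-01  8.6900e-02  4.7900e-02 -2.5926e+00  9.5800e-02  2.2000e-02
  1.9900e+02]
scene rim [ 6.003e-01 -1.939e-01  8.090e-02  4.600e+02  1.923e-01]
scene knobtop [ 4.251e-01 -2.130e-01  1.534e-01  2.700e+01  1.430e-02  1.280e-02]
scene handle1 [ 4.23300e-01  4.01000e-02  4.87000e-02 -4.85976e+01  4.73000e-02
  1.38000e-02  9.30000e+01]
scene handle2 [5.8770e-01 8.6400e-02 4.5400e-02 1.8372e+00 1.9350e-01 9.1900e-02
 5.4500e+02]
scene handle3 [ 5.8790e-01  2.1850e-01  4.5400e-02 -5.7418e+00  1.9240e-01  9.5000e-02
  6.3900e+02]
scene handle4 [6.10800e-01 3.41100e-01 4.56000e-02 1.69768e+01 1.93800e-01 7.98000e-02
 7.12000e+02]
plateTL [ 0.6983 -0.0992  0.01  ]
plateBL [ 0.4987 -0.0964  0.01  ]
plateBR [ 0.4937 -0.2946  0.01  ]
trTL [0.7388 0.4007 0.018 ]
trTR [0.7055 0.0135 0.018 ]
trBL [0.5028 0.4211 0.018 ]
trBR [0.4715 0.0325 0.018 ]
knob [ 0.4201 -0.2139  0.1575]
```

Run:
```python
from h import *
c=pickle.load(open('wrist0.pkl','rb'));W=world(c)
R=Rn.from_rotvec([-0.6989,-3.0623,0.0035]).as_matrix();print(np.round(R,3))
P=(W-np.array([.2925,.6075,.2299]))@R*1000
print('cam in tool',np.round((c['xyz']-np.array([.2925,.6075,.2299]))@R*1000), np.round(R.T@Rn.from_rotvec(c['attitude']).as_matrix(),3))
m=(P[...,2]<20)&(P[...,2]>-120)&~np.isnan(P[...,2])
Q=P[m]
for a,b in [(0,20),(-10,0),(-20,-10),(-30,-20),(-40,-30),(-60,-40),(-80,-60),(-100,-80)]:
    for sgn in (1,-1):
        q=Q[(Q[:,2]>=a)&(Q[:,2]<b)&(Q[:,1]*sgn>0)]
        if len(q): print((a,b),sgn,len(q),'x',np.round(np.percentile(q[:,0],[1,99])),'y',np.round(np.percentile(q[:,1],[1,50,99]),1))
# balls in top
T=pickle.load(open('top0.pkl','rb'));px=T['pixels'].astype(int);Wt=world(T)
m=((px.min(2)>150)).astype(np.uint8); m[:, :105]=0; m[:,255:]=0;m[:155]=0;m[220:]=0
k,l,st,ce=cv2.connectedComponentsWithStats(m)
f=192/np.tan(np.radians(T['fovy']/2));RT=Rn.from_rotvec(T['attitude']).as_matrix()
for i in range(1,k):
    if st[i,4]<5: continue
    u,v=ce[i]; d=RT@np.array([(u-T['cx'])/f,-(v-T['cy'])/f,-1]); p=T['xyz']+d*(.0195-T['xyz'][2])/d[2]
    print(st[i],np.round(ce[i],1),np.round(p,4),np.round(np.nanmax(Wt[l==i],axis=0),4))
```

```text
[[-0.901  0.434 -0.001]
 [ 0.434  0.901 -0.002]
 [ 0.    -0.002 -1.   ]]
cam in tool [  84.   -0. -144.] [[-0.     0.946  0.324]
 [ 1.     0.     0.   ]
 [ 0.     0.324 -0.946]]
(-20, -10) 1 191 x [-10.  12.] y [42.3 42.9 49.1]
(-20, -10) -1 185 x [-10.  12.] y [-48.8 -42.7 -42.2]
(-30, -20) 1 631 x [-10.  12.] y [42.4 43.  55.8]
(-30, -20) -1 638 x [-10.  12.] y [-55.8 -42.9 -42.2]
(-40, -30) 1 817 x [-10.  12.] y [42.3 43.1 56.1]
(-40, -30) -1 807 x [-10.  12.] y [-56.  -42.9 -42.3]
(-60, -40) 1 1831 x [-9. 14.] y [42.4 45.4 65.4]
(-60, -40) -1 1832 x [-9. 14.] y [-65.1 -45.3 -42.3]
(-80, -60) 1 8239 x [-7. 18.] y [ 1.9 56.  72.7]
(-80, -60) -1 8509 x [-7. 18.] y [-73.  -56.7  -2. ]
(-100, -80) 1 3881 x [ 9. 18.] y [ 0.7 26.4 64.1]
(-100, -80) -1 4094 x [ 9. 18.] y [-67.1 -27.   -0.6]
```

Run:
```python
from h import *
c=pickle.load(open('wrist0.pkl','rb'));W=world(c)
R=Rn.from_rotvec([-0.6989,-3.0623,0.0035]).as_matrix()
P=(W-np.array([.2925,.6075,.2299]))@R*1000
Q=P[(P[...,2]<20)&(P[...,2]>-60)]
for a in range(-16,-40,-2):
    q=Q[(Q[:,2]>=a)&(Q[:,2]<a+2)&(Q[:,1]>0)]
    if len(q)>5: print(a,len(q),np.round([q[:,1].min(),q[:,1].max(),q[:,0].min(),q[:,0].max()],1))
T=pickle.load(open('top0.pkl','rb'));px=T['pixels'].astype(int)
f=192/np.tan(np.radians(T['fovy']/2));RT=Rn.from_rotvec(T['attitude']).as_matrix()
print(px[155:220,105:255].min(2).max())
m=((px.min(2)>125)).astype(np.uint8); m[:, :125]=0; m[:,245:]=0;m[:160]=0;m[208:]=0
k,l,st,ce=cv2.connectedComponentsWithStats(m)
for i in range(1,k):
    if st[i,4]<5: continue
    u,v=ce[i]; d=RT@np.array([(u-T['cx'])/f,-(v-T['cy'])/f,-1]); p=T['xyz']+d*(.0195-T['xyz'][2])/d[2]
    print(st[i],np.round(ce[i],1),np.round(p,4))
```

```text
-16 38 [42.5 43.2 -8.9  9.6]
-18 57 [42.1 49.4 -9.9 10.7]
-20 93 [ 42.3  49.4 -10.6  11.9]
-22 100 [ 42.5  55.1 -10.3  12.1]
-24 116 [ 42.4  55.4 -10.4  12.1]
-26 132 [ 42.4  55.8 -11.4  11.8]
-28 147 [ 42.4  56.4 -11.4  12. ]
-30 136 [ 42.4  56.5 -10.6  11.9]
-32 150 [ 42.3  56.7 -10.7  12. ]
-34 155 [ 42.3  56.3 -10.9  12.2]
-36 158 [ 42.1  56.6 -10.5  11.8]
-38 173 [ 42.2  56.3 -11.5  12.2]
135
[191 160  22   3  44] [203.7 160.6] [0.7256 0.1567 0.0195]
[217 160  22   6  51] [227.3 163. ] [0.72   0.0823 0.0195]
[225 160   6   2   9] [227.3 160.3] [0.7287 0.0824 0.0195]
[232 160   8   2  13] [235.6 160.5] [0.7288 0.0563 0.0195]
[244 160   1   7   7] [244. 163.] [0.7215 0.0297 0.0195]
[143 172   3   3   8] [143.9 173. ] [0.6805 0.3407 0.0195]
[142 180   4   3   9] [143.3 181.1] [0.6546 0.3403 0.0195]
[185 180   4   3   6] [186.3 181.2] [0.658  0.2072 0.0195]
[181 188   4   3   7] [182.6 189.3] [0.632  0.2173 0.0195]
[222 198   4   3   7] [223.3 199.1] [0.6044 0.0901 0.0195]
```

```bash
cat > plan.py <<'E'
from h import *
import sys
def pose():
    from workcell import bot
    s=bot.read_state(); R=Rn.from_rotvec(s['tcp_rot']).as_matrix(); return np.array(s['tool_pos']),R,s
def tgt(*wps):
    "wps: (x,y,z,yawdeg) -> tool shift mm, turn deg"
    p,R,s=pose(); yaw=np.degrees(np.arctan2(R[1,0],R[0,0]))
    print('at',np.round(p,4),'yaw',round(yaw,1),'w',round(s['width'],3),'q6',round(s['q'][5],2),'t',round(s['time'],2))
    for w in wps:
        d=R.T@(np.array(w[:3])-p)*1000; t=-((w[3]-yaw+180)%360-180)
        print(np.round(w,4),'->',np.round(d,1),round(t,1))
E
python3 - <<'E'
from plan import *
tgt((.421,-.2145,.28,10))
E
```

```text
at [0.2926 0.6076 0.2302] yaw 154.3 w 0.999 q6 -0.04 t 0.15
[ 0.421  -0.2145  0.28   10.    ] -> [-472.4 -685.1  -48.6] 144.3
```

Call:
move_arm:
  steps:
    - [0, 0, -50, 0, 40]
    - [-472, -685, -60, 144, 40]
    - [-472, -685, -60, 144, 40]
    - [-472, -685, -60, 144, 40]
    - [-472, -685, -60, 144, 40]
    - [-472, -685, -60, 144, 40]
    - [-472, -685, -60, 144, 40]
    - [-472, -685, -60, 144, 40]
    - [-472, -685, -60, 144, 40]
    - [-472, -685, -60, 144, 40]
    - [-472, -685, -60, 144, 40]
    - [-472, -685, -60, 144, 40]
    - [-472, -685, -60, 144, 40]
    - [-472, -685, -60, 144, 40]
    - [-472, -685, -60, 144, 40]
    - [-472, -685, -60, 144, 40]
    - [-472, -685, -60, 144, 40]
    - [-472, -685, -60, 144, 40]
    - [-472, -685, -60, 144, 40]
    - [-472, -685, -60, 144, 40]

```text
time: 2.15
tool_pos: [0.4205, -0.214, 0.2907]
tcp_rot: [-3.128, -0.28, 0.002]
wrist_force: [0.4, 1.2, -0.2]
width: 0.399
```

```bash
python3 - <<'E'
from plan import *
tgt((.421,-.2145,.122,10))
cam('wrist','a')
c=cam('top','a')
E
python3 meas.py _a 2>/dev/null | grep -E "top (rim|knob)"
```

```text
at [ 0.4205 -0.214   0.2907] yaw 10.2 w 0.399 q6 0.87 t 2.15
[ 0.421  -0.2145  0.122  10.    ] -> [  0.6   0.8 168.7] 0.2
top rim [ 5.973e-01 -1.977e-01  8.030e-02  5.560e+02  1.925e-01]
top knobtop [ 4.268e-01 -2.197e-01  1.556e-01  2.000e+00  2.600e-03  6.000e-04]
```

View pics/wrist_a.png

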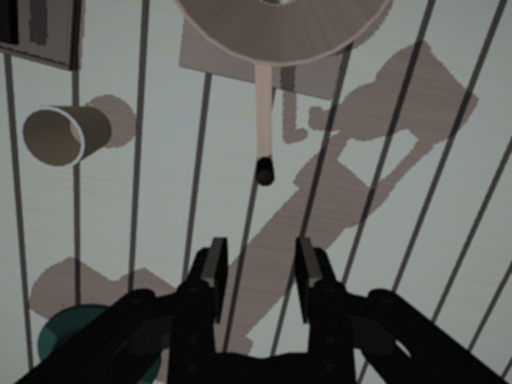

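Run:
```python
from h import *
c=pickle.load(open('wrist_a.pkl','rb'));W=world(c)
m=(W[...,2]>.15)&(W[...,2]<.165)&(W[...,0]<.5); print(m.sum(),np.round(W[m].mean(0),4),np.round(np.ptp(W[m],axis=0),4))
m=(W[...,2]>.1)&(W[...,2]<.118)&(W[...,0]<.53)&(W[...,1]<-.1); Q=W[m];d=np.polyfit(Q[:,0],Q[:,1],1);print(m.sum(),np.round(Q.mean(0),4),d,np.median(Q[:,2]))
```

```text
296 [ 0.4211 -0.2176  0.1575] [0.0171 0.0174 0.0095]
1496 [ 0.473  -0.2073  0.1084] [ 0.19932197 -0.30154049] 0.10831644514628577
```

Call:
move_arm:
  steps:
    - [1, 2, 50, 0, 40]
    - [1, 2, 100, 0, 40]
    - [1, 2, 140, 0, 40]
    - [1, 2, 168, 0, 40]
    - [1, 2, 168, 0, 40]
    - [1, 2, 168, 0, 40]

```text
time: 2.85
tool_pos: [0.4224, -0.2145, 0.1237]
tcp_rot: [-3.128, -0.285, 0.001]
wrist_force: [0.4, -0.2, 0.6]
width: 0.4
```

Run:
```python
from plan import *
P=np.array([.538,-.1945])
def k(a,ex=0): # lever angle deg (shut 224, open 134), ex tangential extra toward shut mm
    r=np.radians(a); return (*(P+.12*np.array([np.cos(r),np.sin(r)])+ex*1e-3*np.array([-np.sin(r),np.cos(r)])),.123,a-180)
tgt(*[k(a) for a in (200,210,220)],k(224,5),k(224,10))
```

```text
at [ 0.4224 -0.2145  0.1237] yaw 10.4 w 0.4 q6 0.87 t 2.85
[ 0.4252 -0.2355  0.123  20.    ] -> [-1.  21.2  0.7] -9.6
[ 0.4341 -0.2545  0.123  30.    ] -> [ 4.3 41.4  0.7] -19.6
[ 0.4461 -0.2716  0.123  40.    ] -> [13.  60.5  0.7] -29.6
[ 0.4552 -0.2815  0.123  44.    ] -> [20.1 71.8  0.7] -33.6
[ 0.4586 -0.2851  0.123  44.    ] -> [22.9 75.9  0.7] -33.6
```

Call:
move_arm:
  steps:
    - [-1, 11, 0, -5, 40]
    - [-1, 21, 0, -10, 40]
    - [2, 31, 0, -15, 40]
    - [4, 41, 0, -20, 40]
    - [9, 51, 0, -25, 40]
    - [13, 60, 0, -30, 40]
    - [18, 68, 0, -33, 40]
    - [20, 72, 0, -34, 40]
    - [22, 75, 0, -34, 40]
    - [22, 75, 0, -34, 40]
    - [22, 75, 0, -34, 40]

```text
time: 3.95
tool_pos: [0.4553, -0.2821, 0.1255]
tcp_rot: [-2.903, -1.181, 0.003]
wrist_force: [-10.7, 10.9, 11.6]
width: 0.4
```

Run:
```python
from plan import *
tgt((.45,-.27,.3,44))
c=cam('wrist','b');cam('top','b')
W=world(c)
m=(W[...,2]>.148)&(W[...,2]<.165)&(W[...,0]<.52)&(W[...,1]<-.2); print(m.sum(),np.round(np.median(W[m],axis=0),4),np.ptp(W[m],axis=0))
```

```text
at [ 0.4553 -0.2821  0.1255] yaw 44.3 w 0.4 q6 0.19 t 3.95
[ 0.45 -0.27  0.3  44.  ] -> [   4.7  -13.7 -174.4] 0.3
3475 [ 0.4529 -0.2751  0.1577] [0.04750699 0.04782017 0.01699013]
```

View pics/wrist_b.png

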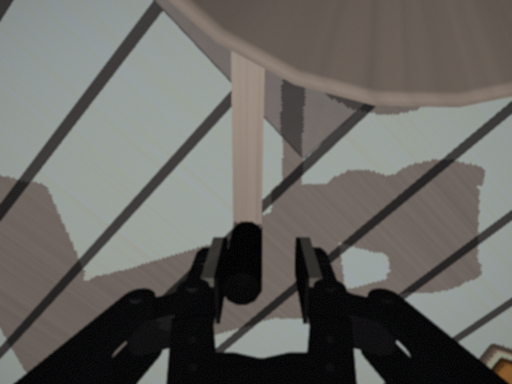

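Call:
move_arm:
  steps:
    - [-2, -9, 0, 0, 40]
    - [-2, -9, -50, 0, 40]
    - [-2, -9, -100, 0, 40]
    - [-2, -9, -150, 0, 40]
    - [-2, -9, -190, 0, 40]

```text
time: 4.55
tool_pos: [0.4507, -0.2809, 0.3193]
tcp_rot: [2.904, 1.182, 0.007]
wrist_force: [0.6, -0.6, -0.7]
width: 0.399
```

Run:
```python
from plan import *
tgt((.60,.087,.30,0),(.60,.087,.22,0))
c=cam('wrist','c')
W=world(c)
m=(W[...,2]>.148)&(W[...,2]<.165)&(W[...,0]<.5)&(W[...,1]<-.2); print(m.sum(),np.round(np.median(W[m],axis=0),4),np.ptp(W[m],axis=0))
```

```text
at [ 0.4507 -0.2809  0.3193] yaw 44.3 w 0.399 q6 0.19 t 4.55
[0.6   0.087 0.3   0.   ] -> [ 363.7 -159.2   18.6] 44.3
[0.6   0.087 0.22  0.   ] -> [ 363.6 -159.8   98.6] 44.3
254 [ 0.4511 -0.275   0.1579] [0.01708544 0.01733811 0.01193266]
```

Call:
move_arm:
  steps:
    - [364, -160, 0, 44, 60]
    - [364, -160, 0, 44, 60]
    - [364, -160, 0, 44, 60]
    - [364, -160, 0, 44, 60]
    - [364, -160, 0, 44, 60]
    - [364, -160, 0, 44, 60]
    - [364, -160, 0, 44, 60]
    - [364, -160, 0, 44, 60]
    - [364, -160, 50, 44, 60]
    - [364, -160, 99, 44, 60]
    - [364, -160, 99, 44, 60]

```text
time: 5.7
tool_pos: [0.5938, 0.0892, 0.2078]
tcp_rot: [3.14, 0.011, -0.018]
wrist_force: [-1.6, -0.4, -1.2]
width: 0.6
```

Run:
```python
from plan import *
tgt()
c=cam('wrist','d');cam('top','d')
```

```text
at [0.5938 0.0892 0.2078] yaw 0.4 w 0.6 q6 1.67 t 5.7
```

View pics/wrist_d.png

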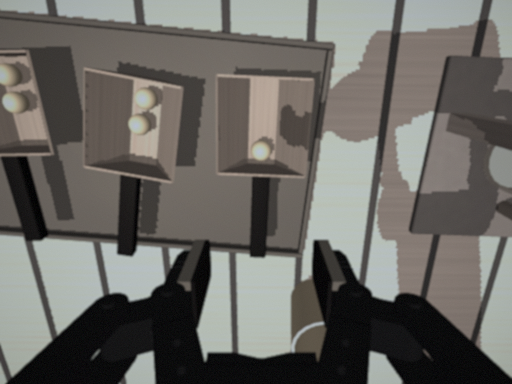

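```bash
cat > balls.py <<'E'
from h import *
from scipy.optimize import least_squares
def balls(c,rng=None,zlo=.012,zhi=.2):
    W=world(c); px=c['pixels'].astype(int)
    f=192/np.tan(np.radians(c['fovy']/2));
    # candidates: bright local
    res=[]
    g=cv2.GaussianBlur(c['pixels'],(3,3),0).astype(int)
    ok=(W[...,2]>zlo)&(W[...,2]<zhi)
    if rng is not None: ok&=(W[...,0]>rng[0])&(W[...,0]<rng[1])&(W[...,1]>rng[2])&(W[...,1]<rng[3])
    m=(ok&(g[...,0]>138)&(g[...,1]>130)).astype(np.uint8)
    k,l,st,ce=cv2.connectedComponentsWithStats(m)
    for i in range(1,k):
        if st[i,4]<12 or st[i,2]>60: continue
        Q=W[l==i]
        # take points in neighbourhood of top
        r=least_squares(lambda p: np.linalg.norm(Q-p,axis=1)-.011, Q.mean(0)-[0,0,.008],loss='soft_l1',f_scale=.001)
        res.append((r.x,ce[i],st[i,4],np.sqrt(2*r.cost/len(Q))))
    return res
if __name__=='__main__':
    import sys
    c=pickle.load(open(sys.argv[1],'rb'))
    for r in balls(c,(.45,.76,0,.45)): print(np.round(r[0],4),np.round(r[1],0),r[2],np.round(r[3],5))
E
python3 balls.py wrist_d.pkl
python3 - <<'E'
from h import *
c=pickle.load(open('wrist_d.pkl','rb'));W=world(c)
crop(c,60,50,330,270,2.9,'wd')
for u,v in [(219,77),(312,80),(304,177),(219,174),(262,150),(262,140),(262,120),(85,70),(182,86),(172,181),(86,167),(260,250),(252,180),(268,180),(127,252),(120,180),(139,180)]:print(u,v,np.round(W[v,u],4))
E
```

```text
[0.6787 0.3378 0.0204] [ 5. 75.] 222 0.00075
[0.6573 0.205  0.0207] [144.  98.] 308 0.00053
[0.6526 0.337  0.0206] [ 11. 102.] 279 0.00089
[0.6315 0.2149 0.0206] [137. 124.] 291 0.00072
[0.605  0.0889 0.0207] [260. 150.] 283 0.0005
[0.595  0.1183 0.0463] [232. 174.] 26 0.00142
219 77 [0.6778 0.1274 0.049 ]
312 80 [0.6758 0.0434 0.0505]
304 177 [0.5842 0.0459 0.0512]
219 174 [0.573  0.1367 0.0063]
262 150 [0.6069 0.0879 0.0311]
262 140 [0.6156 0.088  0.0224]
262 120 [0.6348 0.088  0.0108]
85 70 [nan nan nan]
182 86 [0.6698 0.1613 0.0493]
172 181 [0.579  0.1782 0.0505]
86 167 [0.5932 0.2614 0.0512]
260 250 [0.5    0.0894 0.0498]
252 180 [0.5798 0.0979 0.0483]
268 180 [0.5802 0.0818 0.0493]
127 252 [0.4961 0.2352 0.0489]
120 180 [0.579  0.2313 0.0481]
139 180 [0.5782 0.2131 0.0456]
```

View pics/wd.png

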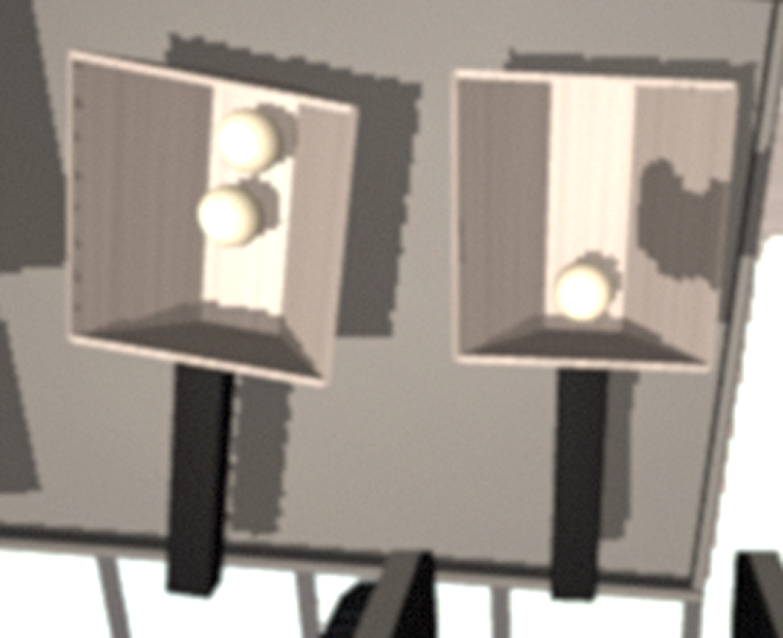

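Run:
```python
from plan import *
print(pose()[2]['joint_vel'])
tgt((.606,.0885,.03,-1.5),(.606,.0885,.015,-1.5),(.606,.0885,.012,-1.5))
```

```text
[-1.55179227e-02 -3.80125094e-02 -7.03012633e-02 -1.25097997e-03
 -1.95314456e-03  2.69616332e-06]
at [0.5977 0.0883 0.2142] yaw 0.3 w 0.602 q6 1.67 t 5.8
[ 0.606   0.0885  0.03   -1.5   ] -> [  8.7  -0.2 184.1] 1.8
[ 0.606   0.0885  0.015  -1.5   ] -> [  8.7  -0.2 199.1] 1.8
[ 0.606   0.0885  0.012  -1.5   ] -> [ 8.700e+00 -2.000e-01  2.021e+02] 1.8
```

Call:
move_arm:
  steps:
    - [6, 0, 50, 2, 35]
    - [6, 0, 100, 2, 35]
    - [6, 0, 130, 2, 35]
    - [6, 0, 150, 2, 35]
    - [6, 0, 150, 2, 35]
    - [6, 0, 150, 2, 35]
    - [6, 0, 150, 2, 35]

```text
time: 6.5
tool_pos: [0.6076, 0.0882, 0.0683]
tcp_rot: [-3.14, 0.048, -0.01]
wrist_force: [1.1, -0.3, 0.3]
width: 0.351
```

Run:
```python
from plan import *
c=cam('wrist','e');tgt((.606,.0885,.015,-1.5))
from balls import balls
for r in balls(c,(.45,.76,0,.15)): print(np.round(r[0],4),np.round(r[1],0),r[2],np.round(r[3],5))
```

```text
at [0.6073 0.0883 0.0679] yaw -1.7 w 0.351 q6 1.71 t 6.55
[ 0.606   0.0885  0.015  -1.5   ] -> [-1.6 -0.1 52.9] -0.2
[0.7022 0.0615 0.0181] [303.  38.] 13 0.00015
[0.6049 0.0892 0.0208] [259. 221.] 668 0.00047
[0.596  0.0568 0.0228] [303. 231.] 613 0.00292
[0.5888 0.0379 0.0143] [348. 236.] 25 0.00093
[0.5636 0.0389 0.0127] [343. 268.] 27 0.00107
[0.587  0.0887 0.0425] [261. 268.] 113 0.00201
[0.5889 0.0494 0.0408] [331. 268.] 18 0.00024
```

View pics/wrist_e.png

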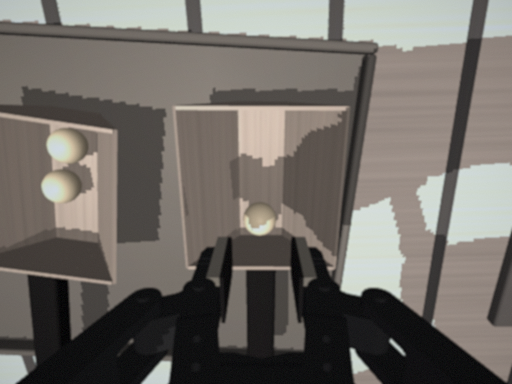

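Call:
move_arm:
  steps:
    - [-1, -1, 25, 0, 33]
    - [-1, -1, 40, 0, 33]
    - [-1, -1, 50, 0, 32]
    - [-1, -1, 52, 0, 32]
    - [-1, -1, 52, 0, 32]
    - [-1, -1, 52, 0, 30]
  newtons: 30

```text
time: 7.15
tool_pos: [0.6047, 0.089, 0.0156]
tcp_rot: [3.141, -0.046, 0.003]
wrist_force: [-6.1, -2.1, 17.8]
width: 0.298
```

Run:
```python
from plan import *
c=cam('wrist','f');tgt((.606,.0885,.012,-1.5));print(pose()[2]['wrist_force'])
```

```text
at [0.6047 0.0889 0.0156] yaw -1.7 w 0.295 q6 1.71 t 7.2
[ 0.606   0.0885  0.012  -1.5   ] -> [1.3 0.4 3.6] -0.2
[-5.84004791 -2.41438543 15.21858606]
```

View pics/wrist_f.png

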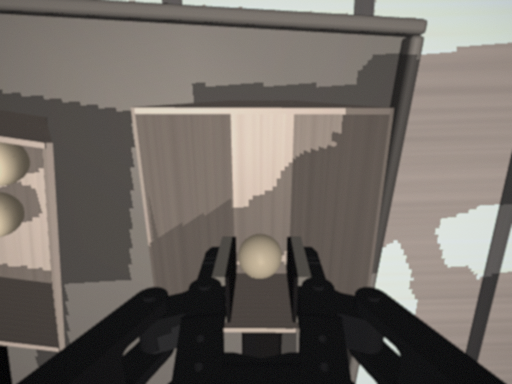

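Call:
move_arm:
  steps:
    - [0, 0, 0, 0, 27]
    - [0, 0, 0, 0, 27]
    - [0, 0, 2, 0, 27]
    - [0, 0, 2, 0, 27]

```text
time: 7.6
tool_pos: [0.6054, 0.089, 0.0138]
tcp_rot: [3.141, -0.047, 0.004]
wrist_force: [-5.1, -3.2, 18.4]
width: 0.27
```

Run:
```python
from plan import *
tgt((.606,.0885,.012,-1.5));print(pose()[2]['wrist_force'])
```

```text
at [0.6054 0.089  0.0138] yaw -1.7 w 0.27 q6 1.71 t 7.6
[ 0.606   0.0885  0.012  -1.5   ] -> [0.6 0.5 1.8] -0.2
[-5.12167904 -3.17735622 18.35132718]
```

Call:
move_arm:
  steps:
    - [0, 0, 1, 0, 22]
    - [0, 0, 1, 0, 15]
    - [0, 0, 1, 0, 10]
    - [0, 0, 1, 0, 10]
    - [0, 0, 0, 0, 10]
  newtons: 30

```text
time: 8.1
tool_pos: [0.6059, 0.0892, 0.0134]
tcp_rot: [3.141, -0.047, 0.007]
wrist_force: [-1.2, -1.8, 9.0]
width: 0.228
```

Run:
```python
from plan import *
tgt((.606,.0885,.012,-1.5));print(pose()[2]['wrist_force']);cam('wrist','g')
```

```text
at [0.6059 0.0892 0.0134] yaw -1.7 w 0.228 q6 1.71 t 8.1
[ 0.606   0.0885  0.012  -1.5   ] -> [0.1 0.7 1.4] -0.2
[-1.15949639 -1.80353729  8.96875282]
```

View pics/wrist_g.png

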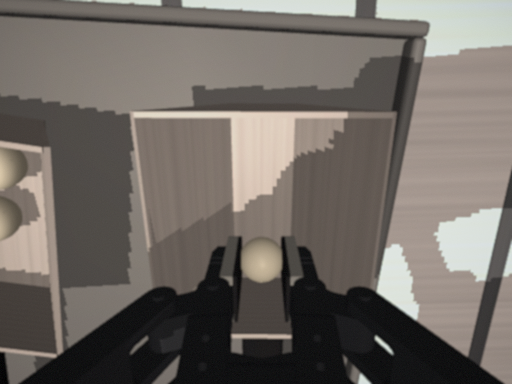

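Call:
move_arm:
  steps:
    - [0, 0, -5, 0, 10]
    - [0, 0, -15, 0, 10]
    - [0, 0, -35, 0, 10]
    - [0, 0, -60, 0, 10]
    - [0, 0, -60, 0, 10]

```text
time: 8.65
tool_pos: [0.6065, 0.0898, 0.0742]
tcp_rot: [-3.14, 0.047, -0.011]
wrist_force: [0.6, -0.4, -0.9]
width: 0.231
```

Run:
```python
from plan import *
tgt((.596,-.196,.30,0),(.596,-.196,.22,0));cam('wrist','h2')
```

```text
at [0.6065 0.0898 0.0742] yaw -1.7 w 0.231 q6 1.71 t 8.65
[ 0.596 -0.196  0.3    0.   ] -> [  -0.4  285.8 -226. ] -1.7
[ 0.596 -0.196  0.22   0.   ] -> [  -1.   285.8 -146. ] -1.7
```

View pics/wrist_h2.png

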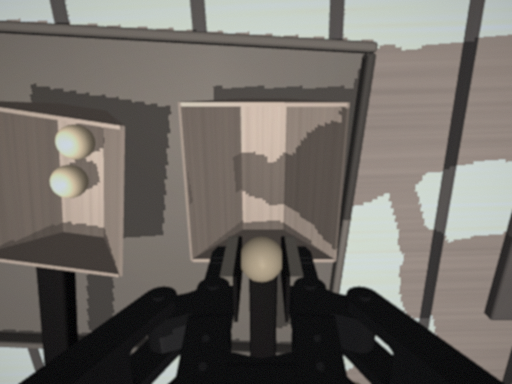

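Call:
move_arm:
  steps:
    - [0, 0, -40, 0, 10]
    - [0, 0, -80, 0, 10]
    - [0, 10, -120, 0, 10]
    - [0, 30, -150, 0, 10]
    - [0, 60, -165, 0, 10]
    - [0, 90, -170, 0, 10]
    - [0, 125, -170, 0, 10]
    - [0, 160, -170, 0, 10]
    - [0, 195, -170, 0, 10]
    - [0, 230, -170, 0, 10]
    - [0, 260, -170, 0, 10]
    - [-1, 280, -165, 0, 10]
    - [-1, 286, -150, 0, 10]
    - [-1, 286, -125, 0, 10]
    - [-1, 286, -110, 0, 10]
    - [-1, 286, -105, 0, 10]
    - [-1, 286, -105, 0, 10]
    - [-1, 286, -105, 0, 10]

```text
time: 10.5
tool_pos: [0.5944, -0.1961, 0.1758]
tcp_rot: [3.141, -0.046, 0.001]
wrist_force: [0.4, -0.0, 0.6]
width: 0.229
```

Run:
```python
from plan import *
tgt((.596,-.196,.18,0));cam('wrist','i');cam('top','i')
```

```text
at [ 0.5944 -0.1961  0.1758] yaw -1.7 w 0.229 q6 1.24 t 10.5
[ 0.596 -0.196  0.18   0.   ] -> [ 1.6 -0.1 -4.2] -1.7
```

View pics/wrist_i.png

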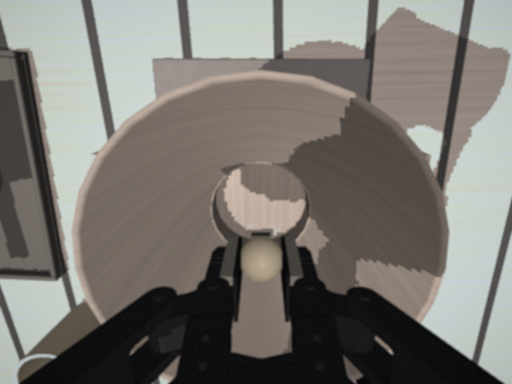

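Call:
move_arm:
  steps:
    - [2, 0, 10, 0, 10]
    - [2, 0, 15, 0, 10]
    - [2, 0, 15, 0, 25]
    - [2, 0, 15, 0, 30]
    - [2, 0, 15, 0, 40]
    - [2, 0, 15, 0, 40]
    - [2, 0, 0, 0, 40]
    - [2, 0, -50, 0, 40]
    - [2, 0, -90, 0, 40]
    - [2, 0, -100, 0, 40]

```text
time: 11.6
tool_pos: [0.599, -0.1977, 0.2838]
tcp_rot: [3.137, -0.047, 0.018]
wrist_force: [0.3, -0.4, 1.1]
width: 0.399
```

Run:
```python
from plan import *
tgt((.61,.21,.27,-14),(.61,.21,.15,-14));cam('wrist','j');cam('top','j')
```

```text
at [ 0.599  -0.1977  0.2838] yaw -1.7 w 0.399 q6 1.24 t 11.6
[  0.61   0.21   0.27 -14.  ] -> [  -1.4 -407.9   12.2] 12.3
[  0.61   0.21   0.15 -14.  ] -> [  -2.7 -408.4  132.2] 12.3
```

View pics/wrist_j.png

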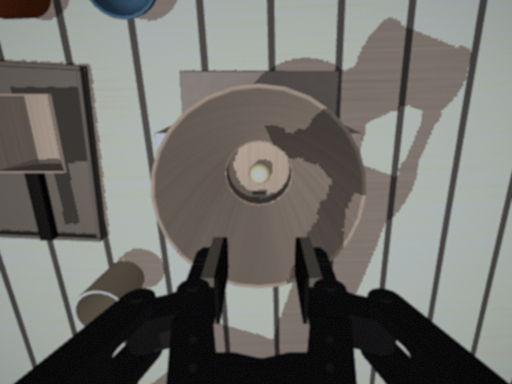

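Run:
```python
from plan import *
tgt((.632,.2145,.27,-9.7),(.632,.2145,.09,-9.7))
```

```text
at [ 0.5978 -0.1973  0.2801] yaw -1.7 w 0.408 q6 1.24 t 11.7
[ 0.632   0.2145  0.27   -9.7   ] -> [  21.8 -412.6    9.2] 8.0
[ 0.632   0.2145  0.09   -9.7   ] -> [  20.5 -413.1  189.2] 8.0
```

Call:
move_arm:
  steps:
    - [5, -50, 0, 2, 35]
    - [10, -100, 0, 4, 35]
    - [15, -150, 0, 6, 35]
    - [18, -200, 0, 8, 35]
    - [20, -250, 0, 8, 35]
    - [20, -300, 20, 8, 35]
    - [20, -350, 50, 8, 35]
    - [20, -395, 90, 8, 35]
    - [20, -413, 130, 8, 35]
    - [20, -413, 160, 8, 35]
    - [20, -413, 185, 8, 35]
    - [20, -413, 189, 8, 35]
    - [20, -413, 189, 8, 35]
    - [20, -413, 189, 8, 35]
    - [20, -413, 189, 8, 35]

```text
time: 13.2
tool_pos: [0.6301, 0.2157, 0.0889]
tcp_rot: [-3.129, 0.267, -0.006]
wrist_force: [-0.4, -0.3, 1.2]
width: 0.349
```

```bash
cat > look.py <<'E'
from plan import *
from balls import balls
import sys
def look(tag,rng):
    c=cam('wrist',tag)
    for r in balls(c,rng):
        if r[2]>60: print(np.round(r[0],4),np.round(r[1],0),r[2],np.round(r[3],5))
E
python3 - <<'E'
from look import *
look('k',(.58,.7,.15,.27)); tgt((.632,.2145,.017,-9.7))
E
```

```text
[0.6572 0.2052 0.0207] [269. 165.] 658 0.00043
[0.6133 0.1849 0.0312] [308. 224.] 2034 0.00363
[0.6314 0.2148 0.0207] [262. 202.] 647 0.00044
[0.5936 0.2227 0.0474] [260. 280.] 160 0.00231
at [0.63   0.2157 0.0888] yaw -9.8 w 0.35 q6 2.03 t 13.25
[ 0.632   0.2145  0.017  -9.7   ] -> [ 1.9  1.  71.8] -0.1
```

View pics/wrist_k.png

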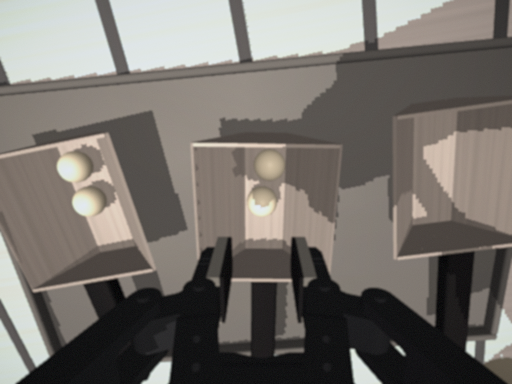

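Call:
move_arm:
  steps:
    - [2, 2, 30, 0, 33]
    - [2, 2, 50, 0, 32]
    - [2, 2, 62, 0, 31]
    - [2, 2, 70, 0, 30]
    - [2, 2, 71, 0, 30]
    - [2, 2, 72, 0, 27]
    - [2, 2, 74, 0, 27]
    - [2, 2, 75, 0, 25]

```text
time: 14.05
tool_pos: [0.6314, 0.2135, 0.0134]
tcp_rot: [-3.13, 0.266, -0.005]
wrist_force: [-3.6, -1.7, 9.3]
width: 0.249
```

Run:
```python
from look import *
print(pose()[2]['wrist_force']);look('l',(.58,.7,.15,.27)); tgt((.632,.2145,.013,-9.7))
```

```text
[-3.59398246 -1.67419541  9.33285031]
[0.6312 0.2132 0.0205] [261. 261.] 1279 0.00045
[0.5835 0.171  0.0418] [353. 370.] 140 0.00047
at [0.6315 0.2135 0.0135] yaw -9.7 w 0.251 q6 2.03 t 14.1
[ 0.632   0.2145  0.013  -9.7   ] -> [ 0.3 -1.1  0.5] -0.0
```

View pics/wrist_l.png

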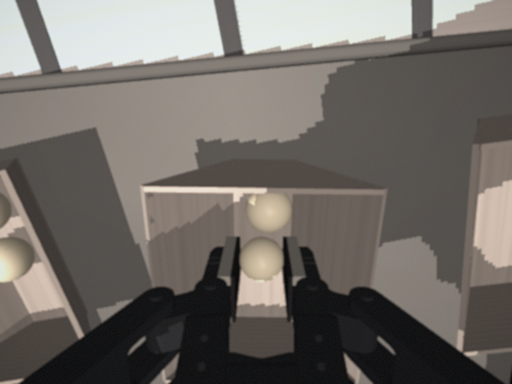

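Well placed around the near ball at (261,260). Close and lift.

Call:
move_arm:
  steps:
    - [0, 0, 0, 0, 18]
    - [0, 0, 0, 0, 10]
    - [0, 0, 0, 0, 10]
    - [0, 0, 0, 0, 10]
    - [0, 0, -8, 0, 10]
    - [0, 0, -20, 0, 10]
    - [0, 0, -40, 0, 10]
    - [0, 0, -75, 0, 10]
    - [0, 0, -110, 0, 10]
    - [0, 0, -150, 0, 10]
    - [0, 0, -180, 0, 10]
    - [0, 0, -200, 0, 10]
    - [0, 0, -200, 0, 10]

```text
time: 15.4
tool_pos: [0.6326, 0.2142, 0.2172]
tcp_rot: [-3.127, 0.266, -0.014]
wrist_force: [0.3, 0.6, 0.0]
width: 0.23
```

Run:
```python
from look import *
look('m',(.58,.7,.15,.27)); tgt((.596,-.196,.24,-5),(.596,-.196,.165,-5))
```

```text
[0.6771 0.2306 0.0438] [239. 125.] 177 0.0038
[0.6573 0.205  0.0208] [266. 138.] 295 0.0005
[0.6234 0.1792 0.0377] [296. 168.] 1078 0.00427
[0.6259 0.1912 0.0098] [280. 162.] 209 0.00362
at [0.6312 0.2138 0.2142] yaw -9.7 w 0.231 q6 2.03 t 15.45
[ 0.596 -0.196  0.24  -5.   ] -> [ 34.5 409.8 -26.6] -4.7
[ 0.596 -0.196  0.165 -5.   ] -> [ 34.2 410.   48.4] -4.7
```

View pics/wrist_m.png

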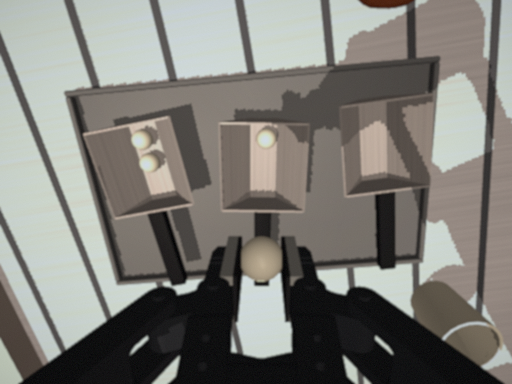

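Call:
move_arm:
  steps:
    - [2, 15, -20, -1, 10]
    - [4, 40, -30, -2, 10]
    - [7, 75, -35, -3, 10]
    - [10, 115, -35, -4, 10]
    - [14, 155, -35, -5, 10]
    - [18, 195, -35, -5, 10]
    - [22, 235, -35, -5, 10]
    - [26, 275, -35, -5, 10]
    - [30, 315, -35, -5, 10]
    - [32, 350, -35, -5, 10]
    - [34, 380, -30, -5, 10]
    - [34, 400, -20, -5, 10]
    - [34, 409, -5, -5, 10]
    - [34, 410, 15, -5, 10]
    - [34, 410, 35, -5, 10]
    - [34, 410, 48, -5, 10]
    - [34, 410, 48, -5, 10]
    - [34, 410, 48, -5, 10]
    - [34, 410, 48, -5, 25]
    - [34, 410, 48, -5, 35]

```text
time: 17.45
tool_pos: [0.5952, -0.1966, 0.1648]
tcp_rot: [3.138, -0.129, 0.004]
wrist_force: [-0.1, 0.2, -0.5]
width: 0.347
```

Call:
move_arm:
  steps:
    - [0, 0, 0, 0, 40]
    - [0, 0, -10, 0, 40]
    - [0, 0, -50, 0, 40]
    - [0, 0, -90, 0, 40]
    - [0, 0, -110, 0, 40]
    - [0, 0, -110, 0, 40]
    - [0, 0, -110, 0, 40]

```text
time: 18.15
tool_pos: [0.5945, -0.1966, 0.2743]
tcp_rot: [3.138, -0.129, 0.003]
wrist_force: [-0.0, -0.4, 0.2]
width: 0.401
```

Run:
```python
from look import *
look('n',(.5,.7,-.3,-.1)); tgt((.657,.2055,.27,-9.7),(.657,.2055,.09,-9.7));cam('top','n')
```

```text
[ 0.602  -0.1964  0.1127] [261. 163.] 1917 0.00512
[ 0.5737 -0.2664  0.1952] [362. 217.] 204 0.00268
at [ 0.5937 -0.1963  0.2726] yaw -4.7 w 0.4 q6 1.29 t 18.2
[ 0.657   0.2055  0.27   -9.7   ] -> [  30.1 -405.7    2.7] 5.0
[ 0.657   0.2055  0.09   -9.7   ] -> [  30.2 -405.6  182.7] 5.0
```

View pics/wrist_n.png

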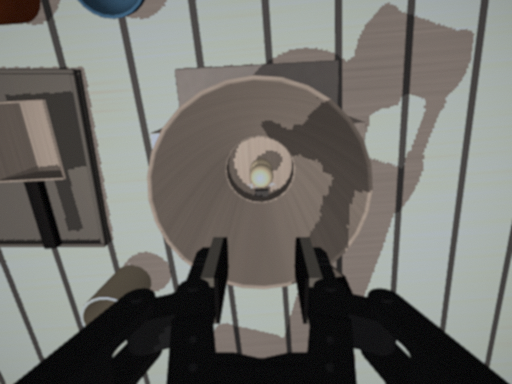

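Run:
```python
from h import *
c=pickle.load(open('wrist_n.pkl','rb')); crop(c,210,120,310,210,7,'wn')
c=pickle.load(open('top_n.pkl','rb')); crop(c,100,120,370,280,2.9,'tn')
```

```text
(no output)
```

View pics/wn.png

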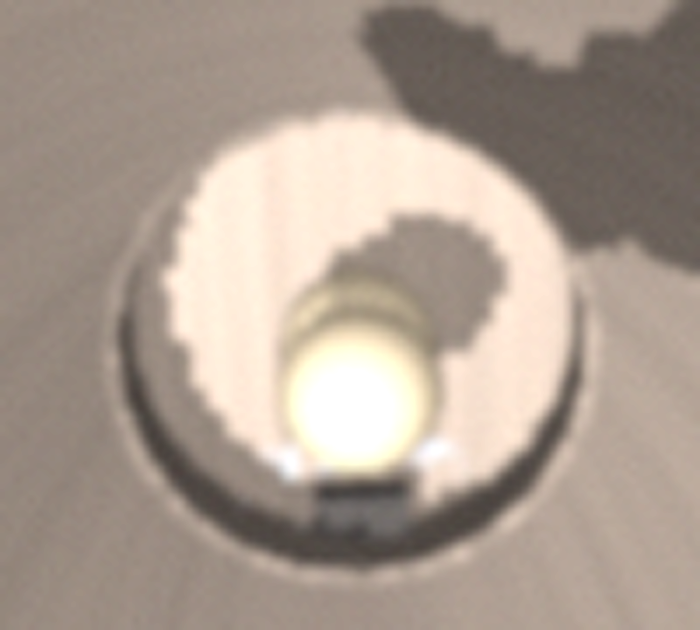

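View pics/tn.png

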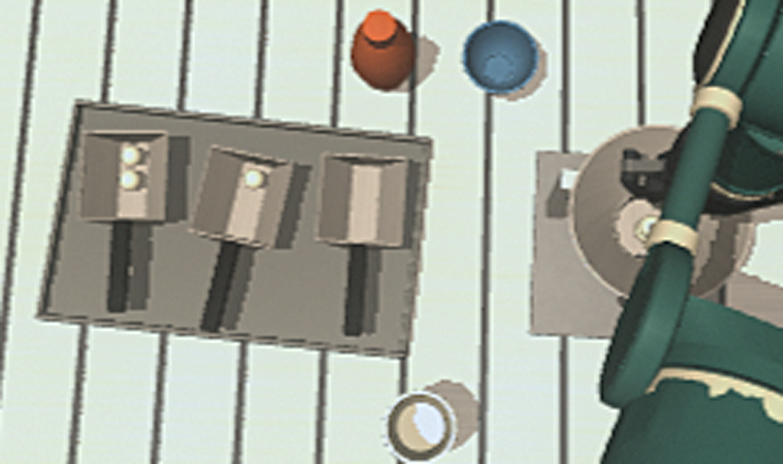

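Call:
move_arm:
  steps:
    - [5, -50, 0, 1, 35]
    - [10, -100, 0, 2, 35]
    - [15, -150, 0, 3, 35]
    - [20, -200, 0, 4, 35]
    - [25, -250, 0, 5, 35]
    - [30, -300, 20, 5, 35]
    - [30, -350, 50, 5, 35]
    - [30, -390, 90, 5, 35]
    - [30, -406, 130, 5, 35]
    - [30, -406, 160, 5, 35]
    - [30, -406, 178, 5, 35]
    - [30, -406, 183, 5, 35]
    - [30, -406, 183, 5, 35]
    - [30, -406, 183, 5, 35]
    - [30, -406, 183, 5, 35]

```text
time: 19.75
tool_pos: [0.6596, 0.2054, 0.0934]
tcp_rot: [-3.129, 0.268, -0.007]
wrist_force: [0.9, 0.1, 0.3]
width: 0.357
```

Run:
```python
from look import *
look('o',(.58,.7,.15,.27)); tgt((.657,.2055,.017,-9.7))
```

```text
[0.6714 0.2414 0.0484] [197. 210.] 286 0.00339
[0.6573 0.2053 0.0207] [261. 205.] 567 0.00046
[0.6407 0.1824 0.03  ] [297. 226.] 1931 0.00417
at [0.6594 0.2054 0.0932] yaw -9.8 w 0.351 q6 2.01 t 19.8
[ 0.657   0.2055  0.017  -9.7   ] -> [-2.7  0.5 76.1] -0.1
```

View pics/wrist_o.png

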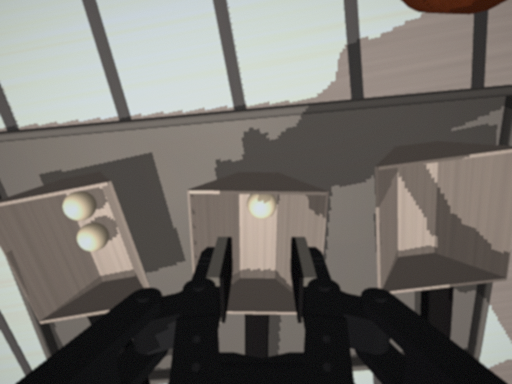

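Call:
move_arm:
  steps:
    - [-3, 0, 30, 0, 33]
    - [-3, 0, 55, 0, 32]
    - [-3, 0, 68, 0, 31]
    - [-3, 0, 74, 0, 30]
    - [-3, 0, 75, 0, 30]
    - [-3, 0, 77, 0, 27]
    - [-3, 0, 79, 0, 27]
    - [-3, 0, 80, 0, 25]

```text
time: 20.6
tool_pos: [0.6571, 0.2072, 0.0138]
tcp_rot: [-3.128, 0.266, -0.008]
wrist_force: [-2.9, 1.0, 13.4]
width: 0.251
```

Run:
```python
from look import *
print(pose()[2]['wrist_force']);look('p',(.58,.7,.15,.27)); tgt((.657,.2055,.013,-9.7))
```

```text
[-2.88614395  1.00369364 13.38809834]
[0.6759 0.2301 0.0427] [193. 255.] 102 0.00081
[0.6586 0.2066 0.0209] [262. 266.] 733 0.00129
[0.5992 0.1921 0.0086] [289. 335.] 113 0.00086
[0.6071 0.1649 0.0414] [352. 371.] 133 0.00045
at [0.6572 0.2073 0.0139] yaw -9.7 w 0.249 q6 2.01 t 20.65
[ 0.657   0.2055  0.013  -9.7   ] -> [0.1 1.8 0.9] -0.0
```

View pics/wrist_p.png

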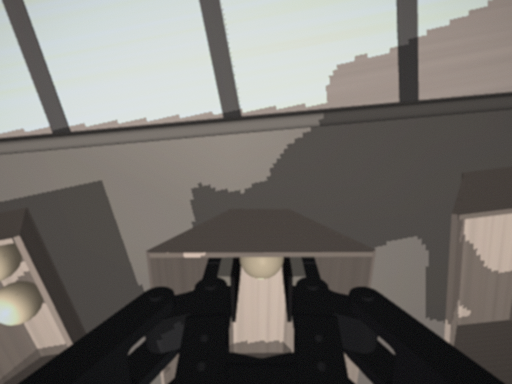

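Call:
move_arm:
  steps:
    - [0, 0, 1, 0, 18]
    - [0, 0, 1, 0, 10]
    - [0, 0, 0, 0, 10]
    - [0, 0, 0, 0, 10]
    - [0, 0, -8, 0, 10]
    - [0, 0, -20, 0, 10]
    - [0, 0, -40, 0, 10]
    - [0, 0, -75, 0, 10]
    - [0, 0, -110, 0, 10]
    - [0, 0, -150, 0, 10]
    - [0, 0, -180, 0, 10]
    - [0, 0, -200, 0, 10]
    - [0, 0, -200, 0, 10]

```text
time: 21.95
tool_pos: [0.6571, 0.2066, 0.216]
tcp_rot: [-3.127, 0.266, -0.013]
wrist_force: [-0.3, -0.3, 0.3]
width: 0.227
```

Run:
```python
from look import *
look('q',(.58,.7,.15,.27)); tgt((.598,-.203,.24,-5),(.598,-.203,.165,-5))
```

```text
at [0.6557 0.2062 0.213 ] yaw -9.7 w 0.228 q6 2.01 t 22.0
[ 0.598 -0.203  0.24  -5.   ] -> [ 12.3 413.1 -27.7] -4.7
[ 0.598 -0.203  0.165 -5.   ] -> [ 12.  413.2  47.3] -4.7
```

View pics/wrist_q.png

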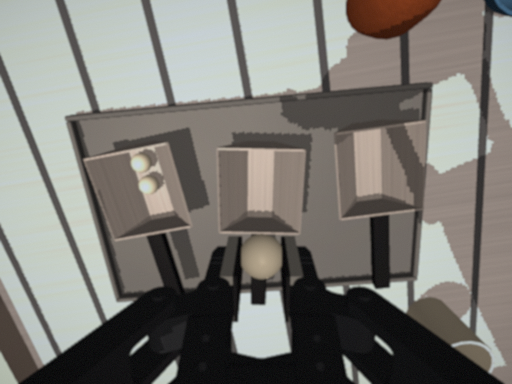

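Ball held at (261,256); scoop2 empty. Carry and drop, slightly off centre.

Call:
move_arm:
  steps:
    - [1, 15, -20, -1, 10]
    - [2, 40, -30, -2, 10]
    - [3, 75, -35, -3, 10]
    - [4, 115, -35, -4, 10]
    - [5, 155, -35, -5, 10]
    - [6, 195, -35, -5, 10]
    - [7, 235, -35, -5, 10]
    - [8, 275, -35, -5, 10]
    - [10, 315, -35, -5, 10]
    - [12, 350, -35, -5, 10]
    - [12, 380, -30, -5, 10]
    - [12, 403, -20, -5, 10]
    - [12, 412, -5, -5, 10]
    - [12, 413, 15, -5, 10]
    - [12, 413, 35, -5, 10]
    - [12, 413, 47, -5, 10]
    - [12, 413, 47, -5, 10]
    - [12, 413, 47, -5, 10]
    - [12, 413, 47, -5, 25]
    - [12, 413, 47, -5, 35]

```text
time: 24.0
tool_pos: [0.5976, -0.2031, 0.1648]
tcp_rot: [3.138, -0.129, 0.004]
wrist_force: [-0.6, 0.5, 1.2]
width: 0.352
```

Call:
move_arm:
  steps:
    - [0, 0, 0, 0, 40]
    - [0, 0, -10, 0, 40]
    - [0, 0, -50, 0, 40]
    - [0, 0, -90, 0, 40]
    - [0, 0, -110, 0, 40]
    - [0, 0, -110, 0, 40]
    - [0, 0, -110, 0, 40]

```text
time: 24.7
tool_pos: [0.5969, -0.2031, 0.2743]
tcp_rot: [3.138, -0.129, 0.003]
wrist_force: [0.0, -1.2, -0.5]
width: 0.399
```

Run:
```python
from look import *
look('r',(.5,.7,-.3,-.1)); tgt((.653,.336,.27,1),(.653,.336,.09,1));cam('top','r')
c=pickle.load(open('wrist_r.pkl','rb')); crop(c,210,120,310,210,7,'wr')
```

```text
[ 0.6013 -0.1981  0.1139] [256. 165.] 1880 0.00429
[ 0.5821 -0.18    0.1313] [237. 192.] 301 0.00053
[ 0.5787 -0.2672  0.1947] [356. 214.] 146 0.00203
[ 0.523  -0.1907  0.1953] [253. 289.] 103 0.00253
at [ 0.5961 -0.2028  0.2726] yaw -4.7 w 0.397 q6 1.29 t 24.75
[0.653 0.336 0.27  1.   ] -> [  12.4 -541.6    2.7] -5.7
[0.653 0.336 0.09  1.   ] -> [  12.6 -541.6  182.7] -5.7
```

View pics/wr.png

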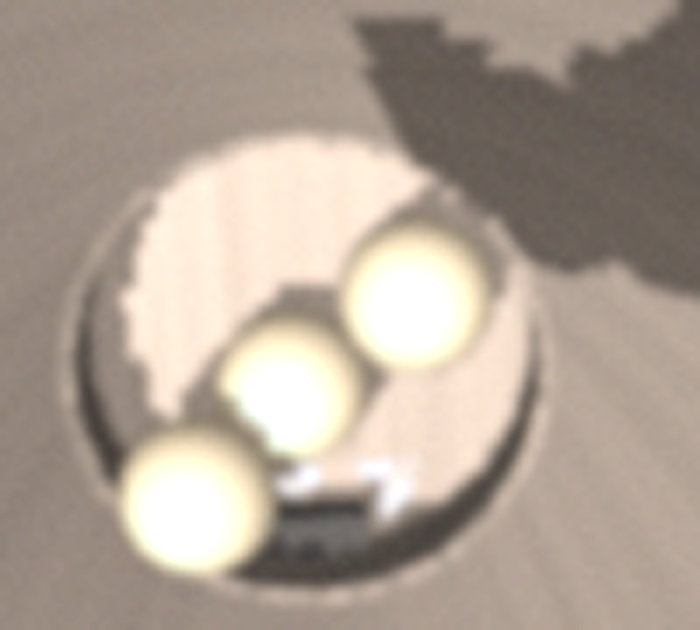

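Call:
move_arm:
  steps:
    - [1, -50, 0, -1, 35]
    - [2, -100, 0, -2, 35]
    - [3, -150, 0, -3, 35]
    - [4, -200, 0, -4, 35]
    - [6, -250, 0, -5, 35]
    - [8, -300, 0, -6, 35]
    - [9, -350, 0, -6, 35]
    - [10, -400, 0, -6, 35]
    - [12, -450, 20, -6, 35]
    - [12, -500, 60, -6, 35]
    - [12, -530, 100, -6, 35]
    - [12, -541, 130, -6, 35]
    - [12, -541, 160, -6, 35]
    - [12, -541, 178, -6, 35]
    - [12, -541, 183, -6, 35]
    - [12, -541, 183, -6, 35]
    - [12, -541, 183, -6, 35]
    - [12, -541, 183, -6, 35]

```text
time: 26.6
tool_pos: [0.6549, 0.3354, 0.0932]
tcp_rot: [-3.14, -0.034, -0.006]
wrist_force: [-0.3, -0.2, 0.3]
width: 0.353
```

Run:
```python
from look import *
look('s',(.58,.75,.28,.4)); tgt((.6525,.337,.017,1))
```

```text
[0.6787 0.3384 0.0207] [258. 170.] 406 0.00051
[0.6526 0.3372 0.0207] [257. 206.] 511 0.00044
[0.5999 0.3345 0.0525] [262. 282.] 91 0.00263
at [0.6547 0.3354 0.0931] yaw 1.2 w 0.348 q6 1.99 t 26.65
[0.6525 0.337  0.017  1.    ] -> [-2.5 -1.5 76. ] 0.2
```

View pics/wrist_s.png

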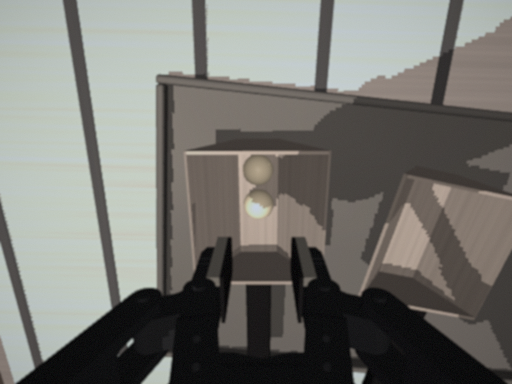

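Call:
move_arm:
  steps:
    - [-3, -1, 30, 0, 33]
    - [-3, -1, 55, 0, 32]
    - [-3, -1, 68, 0, 31]
    - [-3, -1, 74, 0, 30]
    - [-3, -1, 75, 0, 30]
    - [-3, -1, 77, 0, 27]
    - [-3, -1, 79, 0, 27]
    - [-3, -1, 80, 0, 25]

```text
time: 27.45
tool_pos: [0.6521, 0.3375, 0.0134]
tcp_rot: [-3.139, -0.035, -0.007]
wrist_force: [-2.5, 1.7, 9.1]
width: 0.251
```

Run:
```python
from look import *
print(pose()[2]['wrist_force']);look('u',(.58,.7,.28,.4)); tgt((.6525,.337,.013,1))
```

```text
[-2.49542441  1.74157573  9.12190173]
[0.6532 0.3371 0.0205] [262. 260.] 1156 0.00047
[0.6124 0.2857 0.0424] [353. 371.] 118 0.00046
at [0.6522 0.3374 0.0135] yaw 1.3 w 0.253 q6 1.99 t 27.5
[0.6525 0.337  0.013  1.    ] -> [0.3 0.5 0.5] 0.3
```

View pics/wrist_u.png

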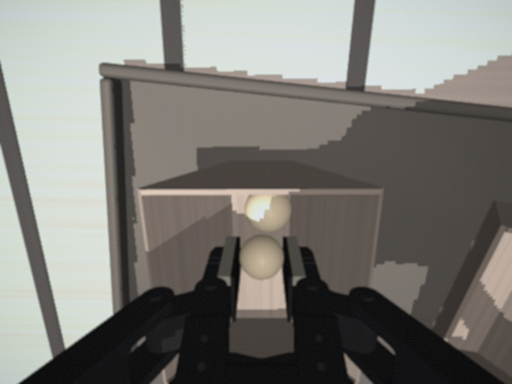

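Call:
move_arm:
  steps:
    - [0, 0, 0, 0, 18]
    - [0, 0, 0, 0, 10]
    - [0, 0, 0, 0, 10]
    - [0, 0, 0, 0, 10]
    - [0, 0, -8, 0, 10]
    - [0, 0, -20, 0, 10]
    - [0, 0, -40, 0, 10]
    - [0, 0, -75, 0, 10]
    - [0, 0, -110, 0, 10]
    - [0, 0, -150, 0, 10]
    - [0, 0, -180, 0, 10]
    - [0, 0, -200, 0, 10]
    - [0, 0, -200, 0, 10]

```text
time: 28.8
tool_pos: [0.6526, 0.3372, 0.2165]
tcp_rot: [-3.138, -0.035, -0.013]
wrist_force: [0.2, 0.4, -0.2]
width: 0.227
```

Run:
```python
from look import *
look('v',(.58,.7,.28,.4)); tgt((.604,-.19,.24,-5),(.604,-.19,.165,-5))
```

```text
[0.6791 0.3344 0.0207] [264. 138.] 272 0.00048
at [0.6514 0.3366 0.2134] yaw 1.3 w 0.226 q6 1.99 t 28.85
[ 0.604 -0.19   0.24  -5.   ] -> [-59.  525.4 -27.9] 6.3
[ 0.604 -0.19   0.165 -5.   ] -> [-59.3 525.5  47.1] 6.3
```

View pics/wrist_v.png

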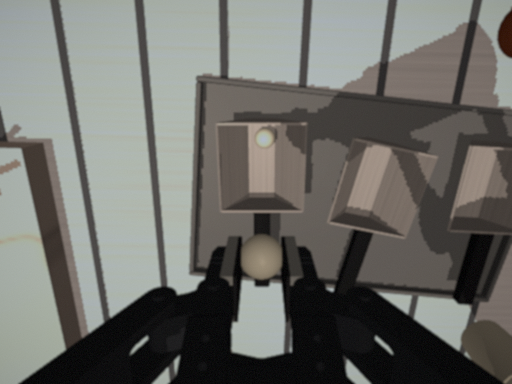

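Call:
move_arm:
  steps:
    - [-1, 15, -20, 1, 10]
    - [-4, 45, -30, 2, 10]
    - [-8, 85, -35, 3, 10]
    - [-13, 130, -35, 4, 10]
    - [-18, 175, -35, 5, 10]
    - [-23, 220, -35, 6, 10]
    - [-28, 265, -35, 6, 10]
    - [-33, 310, -35, 6, 10]
    - [-38, 355, -35, 6, 10]
    - [-43, 400, -35, 6, 10]
    - [-48, 440, -35, 6, 10]
    - [-53, 475, -30, 6, 10]
    - [-57, 503, -20, 6, 10]
    - [-59, 520, -10, 6, 10]
    - [-59, 525, 10, 6, 10]
    - [-59, 525, 30, 6, 10]
    - [-59, 525, 45, 6, 10]
    - [-59, 525, 47, 6, 10]
    - [-59, 525, 47, 6, 10]
    - [-59, 525, 47, 6, 25]

```text
time: 30.85
tool_pos: [0.6035, -0.1899, 0.1643]
tcp_rot: [3.139, -0.128, 0.002]
wrist_force: [-0.2, 0.1, -0.4]
width: 0.255
```

Call:
move_arm:
  steps:
    - [0, 0, 0, 0, 40]
    - [0, 0, 0, 0, 40]
    - [0, 0, -10, 0, 40]
    - [0, 0, -50, 0, 40]
    - [0, 0, -90, 0, 40]
    - [0, 0, -110, 0, 40]
    - [0, 0, -110, 0, 40]
    - [0, 0, -110, 0, 40]

```text
time: 31.65
tool_pos: [0.6031, -0.1901, 0.2743]
tcp_rot: [3.138, -0.129, 0.003]
wrist_force: [0.8, -0.5, -0.8]
width: 0.402
```

Run:
```python
from look import *
look('w',(.5,.7,-.3,-.1)); tgt((.679,.3345,.27,1),(.679,.3345,.09,1));cam('top','w')
c=pickle.load(open('wrist_w.pkl','rb')); crop(c,210,120,310,210,7,'ww')
```

```text
[ 0.6015 -0.1983  0.1173] [270. 171.] 1705 0.0044
[ 0.5821 -0.1801  0.1312] [251. 197.] 303 0.00054
[ 0.5776 -0.2679  0.1954] [371. 222.] 250 0.00338
at [ 0.6023 -0.1898  0.2726] yaw -4.7 w 0.404 q6 1.31 t 31.7
[0.679  0.3345 0.27   1.    ] -> [  33.3 -528.8    2.7] -5.7
[0.679  0.3345 0.09   1.    ] -> [  33.5 -528.8  182.7] -5.7
```

View pics/ww.png

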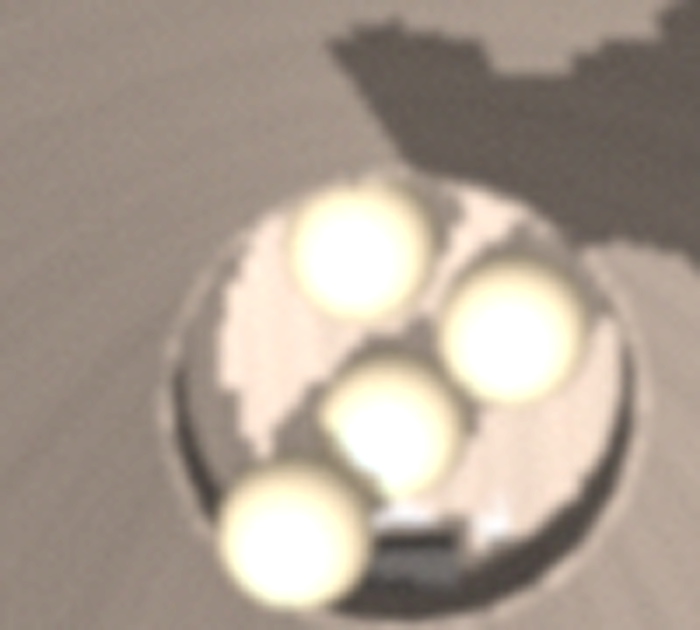

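View pics/top_w.png

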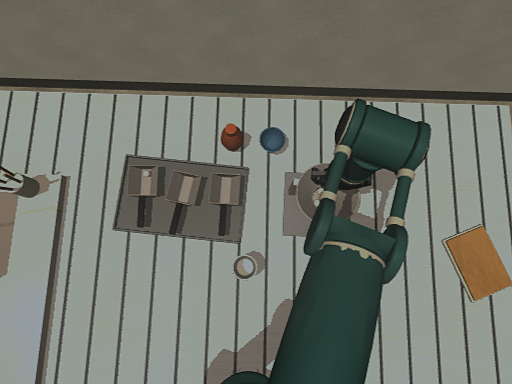

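Call:
move_arm:
  steps:
    - [3, -50, 0, -1, 35]
    - [6, -100, 0, -2, 35]
    - [9, -150, 0, -3, 35]
    - [12, -200, 0, -4, 35]
    - [15, -250, 0, -5, 35]
    - [18, -300, 0, -6, 35]
    - [21, -350, 0, -6, 35]
    - [24, -400, 0, -6, 35]
    - [27, -450, 20, -6, 35]
    - [30, -495, 60, -6, 35]
    - [32, -520, 100, -6, 35]
    - [32, -529, 130, -6, 35]
    - [32, -529, 160, -6, 35]
    - [32, -529, 178, -6, 35]
    - [32, -529, 183, -6, 35]
    - [32, -529, 183, -6, 35]
    - [32, -529, 183, -6, 35]
    - [32, -529, 183, -6, 35]

```text
time: 33.55
tool_pos: [0.68, 0.3348, 0.0933]
tcp_rot: [-3.14, -0.034, -0.006]
wrist_force: [0.5, 0.1, 0.2]
width: 0.349
```

Run:
```python
from look import *
look('x',(.58,.75,.28,.4)); tgt((.678,.3345,.0135,1))
```

```text
[0.6973 0.3691 0.0414] [205. 192.] 118 0.00183
[0.6791 0.3346 0.0207] [260. 206.] 437 0.00049
at [0.6798 0.3348 0.0931] yaw 1.3 w 0.347 q6 1.97 t 33.6
[0.678  0.3345 0.0135 1.    ] -> [-2.1  0.4 79.6] 0.3
```

View pics/wrist_x.png

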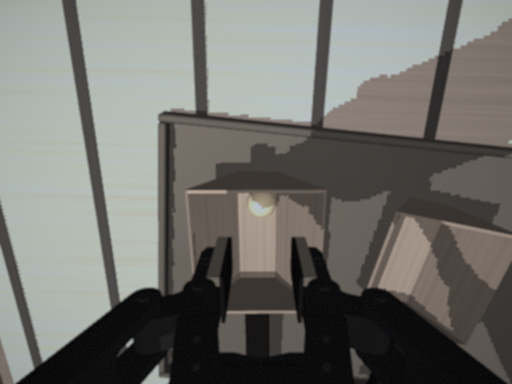

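Call:
move_arm:
  steps:
    - [-3, 0, 30, 0, 33]
    - [-3, 0, 55, 0, 32]
    - [-3, 0, 68, 0, 31]
    - [-3, 0, 74, 0, 30]
    - [-3, 0, 75, 0, 30]
    - [-3, 0, 77, 0, 27]
    - [-3, 0, 79, 0, 27]
    - [-3, 0, 80, 0, 25]

```text
time: 34.4
tool_pos: [0.6776, 0.3361, 0.0143]
tcp_rot: [-3.138, -0.035, -0.008]
wrist_force: [-2.2, 1.0, 13.0]
width: 0.249
```

Run:
```python
from look import *
print(pose()[2]['wrist_force']);look('y',(.58,.75,.28,.4)); tgt((.678,.3345,.0135,1))
```

```text
[-2.22373045  0.98679715 13.03716194]
[0.6804 0.3359 0.0213] [262. 264.] 580 0.0005
at [0.6777 0.3361 0.0144] yaw 1.3 w 0.247 q6 1.98 t 34.45
[0.678  0.3345 0.0135 1.    ] -> [0.3 1.6 0.9] 0.3
```

View pics/wrist_y.png

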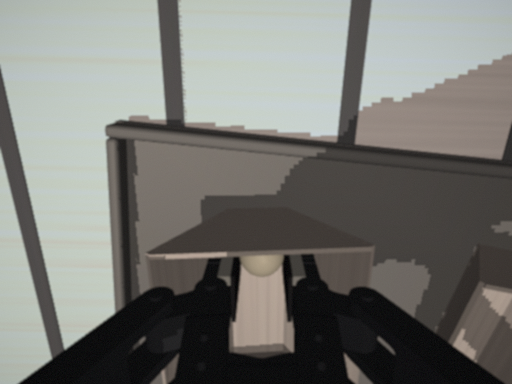

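Call:
move_arm:
  steps:
    - [0, 0, 1, 0, 18]
    - [0, 0, 1, 0, 10]
    - [0, 0, 0, 0, 10]
    - [0, 0, 0, 0, 10]
    - [0, 0, -8, 0, 10]
    - [0, 0, -20, 0, 10]
    - [0, 0, -40, 0, 10]
    - [0, 0, -75, 0, 10]
    - [0, 0, -110, 0, 10]
    - [0, 0, -150, 0, 10]
    - [0, 0, -180, 0, 10]
    - [0, 0, -200, 0, 10]
    - [0, 0, -200, 0, 10]

```text
time: 35.75
tool_pos: [0.6779, 0.3355, 0.2175]
tcp_rot: [-3.137, -0.035, -0.015]
wrist_force: [0.8, -0.2, 0.0]
width: 0.226
```

Run:
```python
from look import *
look('z',(.58,.7,.28,.4)); tgt((.604,-.198,.24,-5),(.604,-.198,.175,-5))
```

```text
at [0.6767 0.335  0.2142] yaw 1.3 w 0.228 q6 1.98 t 35.8
[ 0.604 -0.198  0.24  -5.   ] -> [-84.4 531.2 -27.4] 6.3
[ 0.604 -0.198  0.175 -5.   ] -> [-84.7 531.3  37.6] 6.3
```

View pics/wrist_z.png

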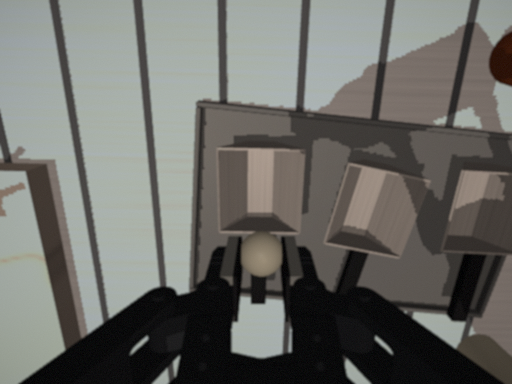

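Call:
move_arm:
  steps:
    - [-2, 15, -20, 1, 10]
    - [-6, 45, -30, 2, 10]
    - [-12, 85, -35, 3, 10]
    - [-19, 130, -35, 4, 10]
    - [-26, 175, -35, 5, 10]
    - [-33, 220, -35, 6, 10]
    - [-40, 265, -35, 6, 10]
    - [-48, 310, -35, 6, 10]
    - [-55, 355, -35, 6, 10]
    - [-62, 400, -35, 6, 10]
    - [-69, 440, -35, 6, 10]
    - [-76, 478, -30, 6, 10]
    - [-81, 508, -20, 6, 10]
    - [-84, 526, -10, 6, 10]
    - [-84, 531, 10, 6, 10]
    - [-84, 531, 25, 6, 10]
    - [-84, 531, 36, 6, 10]
    - [-84, 531, 38, 6, 10]
    - [-84, 531, 38, 6, 10]
    - [-84, 531, 38, 6, 25]

```text
time: 37.8
tool_pos: [0.6039, -0.1978, 0.1732]
tcp_rot: [3.139, -0.128, 0.002]
wrist_force: [-0.5, -1.3, -0.1]
width: 0.249
```

Call:
move_arm:
  steps:
    - [0, 0, 0, 0, 40]
    - [0, 0, 0, 0, 40]
    - [0, 0, -10, 0, 40]
    - [0, 0, -50, 0, 40]
    - [0, 0, -90, 0, 40]
    - [0, 0, -110, 0, 40]
    - [0, 0, -110, 0, 40]
    - [0, 0, -110, 0, 40]

```text
time: 38.6
tool_pos: [0.6034, -0.1984, 0.2832]
tcp_rot: [3.138, -0.129, 0.003]
wrist_force: [0.3, 0.6, -0.7]
width: 0.4
```

Run:
```python
from look import *
look('A',(.5,.7,-.3,-.1)); tgt((.4511,-.2758,.30,44),(.4511,-.2758,.124,44));cam('top','A')
c=pickle.load(open('wrist_A.pkl','rb')); crop(c,190,110,330,225,5,'wA')
```

```text
[ 0.6025 -0.1987  0.1242] [261. 170.] 1587 0.00474
[ 0.5822 -0.1801  0.1308] [243. 194.] 275 0.0005
[ 0.5796 -0.2682  0.1952] [359. 215.] 178 0.00283
[ 0.5226 -0.1868  0.196 ] [256. 288.] 92 0.00275
at [ 0.6026 -0.1981  0.2816] yaw -4.7 w 0.396 q6 1.3 t 38.65
[ 0.4511 -0.2758  0.3    44.    ] -> [-144.7   89.9  -18.3] -48.7
[ 0.4511 -0.2758  0.124  44.    ] -> [-144.5   90.   157.7] -48.7
```

View pics/wA.png

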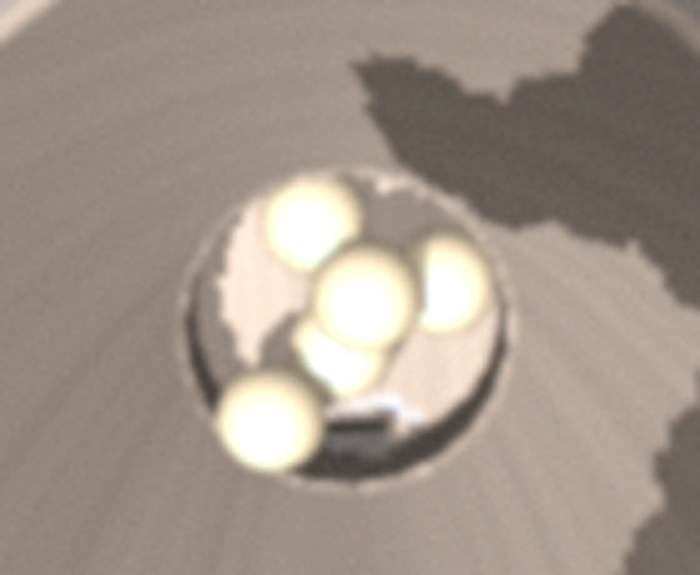

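Call:
move_arm:
  steps:
    - [-40, 25, -30, -8, 40]
    - [-85, 55, -30, -17, 40]
    - [-125, 78, -30, -25, 40]
    - [-145, 90, -30, -34, 40]
    - [-145, 90, -30, -42, 40]
    - [-145, 90, -30, -49, 40]
    - [-145, 90, -30, -49, 40]
    - [-145, 90, -30, -49, 40]
    - [-145, 90, -30, -49, 40]

```text
time: 39.6
tool_pos: [0.4512, -0.2757, 0.3113]
tcp_rot: [-2.91, -1.181, 0.001]
wrist_force: [0.1, 0.8, -0.5]
width: 0.405
```

Run:
```python
from look import *
c=cam('wrist','B');W=world(c)
m=(W[...,2]>.15)&(W[...,2]<.165)&(W[...,0]<.5)&(W[...,1]<-.2); k=W[m].mean(0);print(m.sum(),np.round(k,4),np.ptp(W[m],axis=0),np.degrees(np.arctan2(k[1]+.1945,k[0]-.538)))
tgt((k[0],k[1],.124,43))
```

```text
256 [ 0.4511 -0.2752  0.1575] [0.01697487 0.01691311 0.00989147] -137.13474311777796
at [ 0.4513 -0.2758  0.3116] yaw 44.2 w 0.401 q6 0.2 t 39.65
[ 0.4511 -0.2752  0.124  43.    ] -> [  0.3  -0.3 187.6] 1.2
```

Call:
move_arm:
  steps:
    - [0, 0, 50, 0, 40]
    - [0, 0, 100, 0, 40]
    - [0, 0, 145, 0, 40]
    - [0, 0, 175, 0, 40]
    - [0, 0, 187, 0, 40]
    - [0, 0, 187, 0, 40]
    - [0, 0, 187, 0, 40]

```text
time: 40.35
tool_pos: [0.4525, -0.2767, 0.1268]
tcp_rot: [2.908, 1.183, 0.002]
wrist_force: [0.4, 0.2, 0.2]
width: 0.397
```

Run:
```python
from plan import *
print(pose()[2]['wrist_force'])
P=np.array([.538,-.1945])
def k(a,ex=0):
    r=np.radians(a); return (*(P+.119*np.array([np.cos(r),np.sin(r)])+ex*1e-3*np.array([-np.sin(r),np.cos(r)])),.124,a-180)
tgt(*[k(a) for a in range(216,133,-8)],k(133.5,-5),k(133.5,-9))
```

```text
[0.4130439  0.19480488 0.17972435]
at [ 0.4525 -0.2767  0.1268] yaw 44.3 w 0.397 q6 0.2 t 40.35
[ 0.4417 -0.2644  0.124  36.    ] -> [  0.9 -16.3   2.8] 8.3
[ 0.4329 -0.2504  0.124  28.    ] -> [  4.4 -32.5   2.8] 16.3
[ 0.4262 -0.2352  0.124  20.    ] -> [ 10.2 -48.1   2.7] 24.3
[ 0.4216 -0.2192  0.124  12.    ] -> [ 18.  -62.7   2.7] 32.3
[ 0.4193 -0.2028  0.124   4.    ] -> [ 27.8 -76.1   2.7] 40.3
[ 0.4193 -0.1862  0.124  -4.    ] -> [ 39.4 -88.    2.7] 48.3
[  0.4216  -0.1698   0.124  -12.    ] -> [ 52.6 -98.1   2.6] 56.3
[  0.4262  -0.1538   0.124  -20.    ] -> [  67.  -106.4    2.6] 64.3
[  0.4329  -0.1386   0.124  -28.    ] -> [  82.4 -112.5    2.6] 72.3
[  0.4417  -0.1246   0.124  -36.    ] -> [  98.5 -116.5    2.6] 80.3
[  0.4524  -0.1118   0.124  -44.    ] -> [ 115.1 -118.1    2.6] 88.3
[  0.4597  -0.1047   0.124  -46.5   ] -> [ 125.3 -118.1    2.6] 90.8
[  0.4626  -0.102    0.124  -46.5   ] -> [ 129.3 -118.     2.6] 90.8
```

Call:
move_arm:
  steps:
    - [0, -8, 0, 4, 40]
    - [1, -16, 0, 8, 40]
    - [4, -32, 0, 16, 40]
    - [10, -48, 0, 24, 40]
    - [18, -63, 0, 32, 40]
    - [28, -76, 0, 40, 40]
    - [39, -88, 0, 48, 40]
    - [53, -98, 0, 56, 40]
    - [67, -106, 0, 64, 40]
    - [82, -112, 0, 72, 40]
    - [98, -116, 0, 80, 40]
    - [115, -118, 0, 88, 40]
    - [123, -118, 0, 91, 40]
    - [129, -118, 0, 91, 40]
    - [129, -118, 0, 91, 40]
    - [129, -118, 0, 91, 40]

```text
time: 41.95
tool_pos: [0.4625, -0.1021, 0.127]
tcp_rot: [2.885, -1.244, 0.005]
wrist_force: [-1.5, -1.1, 0.6]
width: 0.404
```

Run:
```python
from plan import *
tgt();print(pose()[2]['wrist_force'])
c=cam('wrist','C');cam('top','C');cam('scene','C')
W=world(c)
m=(W[...,2]>.145)&(W[...,2]<.165)&(W[...,0]<.5)&(W[...,1]<-.0)&(c['pixels'].sum(2)<120);k=np.median(W[m],axis=0); print(m.sum(),np.round(k,4))
```

```text
at [ 0.4625 -0.1021  0.127 ] yaw -46.6 w 0.404 q6 2.12 t 41.95
[-1.53719805 -1.1497342   0.60924116]
2763 [ 0.4583 -0.1088  0.1571]
```

View pics/wrist_C.png

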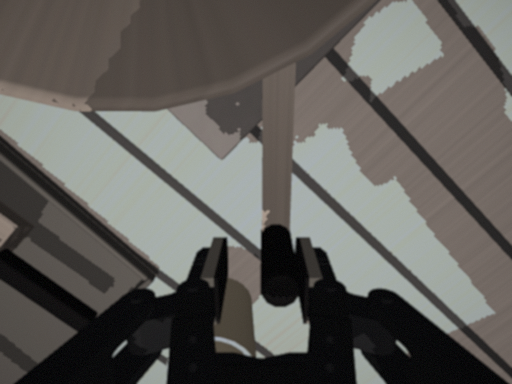

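View pics/scene_C.png

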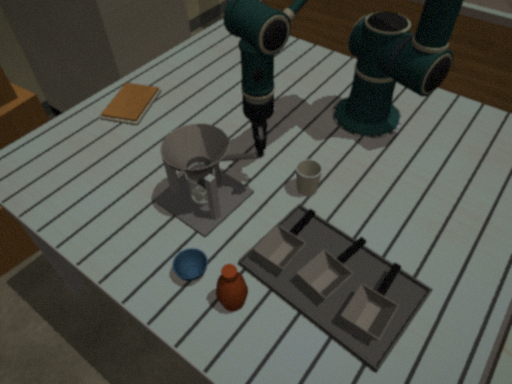

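Call:
move_arm:
  steps:
    - [0, -3, 0, 0, 40]
    - [0, -5, 0, 0, 40]
    - [0, -5, 0, 0, 40]
    - [0, -5, 0, 0, 40]

```text
time: 42.5
tool_pos: [0.4619, -0.1012, 0.1255]
tcp_rot: [2.878, -1.24, -0.006]
wrist_force: [-11.4, -12.4, 9.0]
width: 0.397
```

Run:
```python
from plan import *
tgt();print(pose()[2]['wrist_force'])
c=cam('wrist','D');c2=cam('scene','D')
W=world(c)
m=(W[...,2]>.145)&(W[...,2]<.165)&(W[...,0]<.5)&(W[...,1]<-.0)&(c['pixels'].sum(2)<120);k=np.median(W[m],axis=0); print(m.sum(),np.round(k,4),np.degrees(np.arctan2(k[1]+.1945,k[0]-.538)))
crop(c2,150,110,260,240,5,'sD')
```

```text
at [ 0.4619 -0.1012  0.1255] yaw -46.6 w 0.397 q6 2.13 t 42.5
[-11.3638881  -12.41137865   8.97116105]
2974 [ 0.4587 -0.1085  0.1574] 132.6679251999915
```

View pics/sD.png

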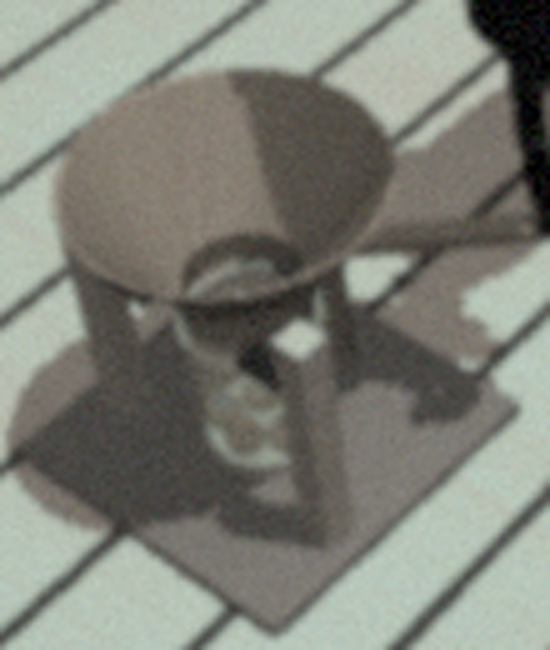

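Run:
```python
from plan import *
c=cam('top','D'); crop(c,270,140,380,280,4,'tD')
P=np.array([.538,-.1945])
def k(a,ex=0):
    r=np.radians(a); return (*(P+.119*np.array([np.cos(r),np.sin(r)])+ex*1e-3*np.array([-np.sin(r),np.cos(r)])),.124,a-180)
tgt(k(133),*[k(a) for a in range(140,221,8)],k(223,5),k(223,10))
```

```text
at [ 0.462  -0.1012  0.1255] yaw -46.6 w 0.401 q6 2.13 t 42.65
[  0.4568  -0.1075   0.124  -47.    ] -> [1.  8.  1.6] 0.4
[  0.4468  -0.118    0.124  -40.    ] -> [ 1.8 22.5  1.7] -6.6
[  0.4371  -0.1314   0.124  -32.    ] -> [ 4.9 38.8  1.9] -14.6
[  0.4293  -0.1461   0.124  -24.    ] -> [10.2 54.6  2. ] -22.6
[  0.4236  -0.1617   0.124  -16.    ] -> [17.6 69.4  2.1] -30.6
[ 0.4202 -0.1779  0.124  -8.    ] -> [27.1 83.1  2.2] -38.6
[ 0.419  -0.1945  0.124   0.    ] -> [38.3 95.3  2.3] -46.6
[ 0.4202 -0.2111  0.124   8.    ] -> [ 51.1 105.8   2.4] -54.6
[ 0.4236 -0.2273  0.124  16.    ] -> [ 65.3 114.5   2.5] -62.6
[ 0.4293 -0.2429  0.124  24.    ] -> [ 80.6 121.    2.5] -70.6
[ 0.4371 -0.2576  0.124  32.    ] -> [ 96.6 125.5   2.6] -78.6
[ 0.4468 -0.271   0.124  40.    ] -> [113.  127.6   2.6] -86.6
[ 0.4544 -0.2793  0.124  43.    ] -> [124.3 127.8   2.6] -89.6
[ 0.4578 -0.283   0.124  43.    ] -> [129.3 127.9   2.6] -89.6
```

View pics/tD.png

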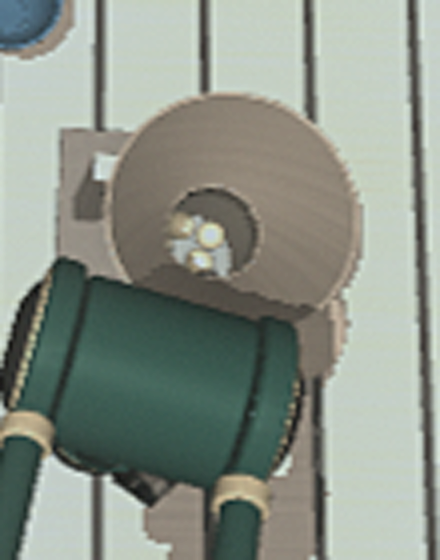

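Call:
move_arm:
  steps:
    - [1, 8, 0, 0, 40]
    - [2, 22, 0, -7, 40]
    - [5, 39, 0, -15, 40]
    - [10, 55, 0, -23, 40]
    - [18, 69, 0, -31, 40]
    - [27, 83, 0, -39, 40]
    - [38, 95, 0, -47, 40]
    - [51, 106, 0, -55, 40]
    - [65, 114, 0, -63, 40]
    - [81, 121, 0, -71, 40]
    - [97, 125, 0, -79, 40]
    - [113, 128, 0, -87, 40]
    - [122, 128, 0, -90, 40]
    - [129, 128, 0, -90, 40]
    - [129, 128, 0, -90, 40]
    - [129, 128, 0, -90, 40]

```text
time: 44.25
tool_pos: [0.4588, -0.2786, 0.1245]
tcp_rot: [-2.918, -1.155, 0.003]
wrist_force: [-3.7, 2.2, 2.0]
width: 0.395
```

Run:
```python
from plan import *
tgt();print(pose()[2]['wrist_force'])
```

```text
at [ 0.4588 -0.2786  0.1245] yaw 43.2 w 0.395 q6 0.22 t 44.25
[-3.65247997  2.20985554  1.98730347]
```

Call:
move_arm:
  steps:
    - [-1, 3, 0, 0, 40]
    - [-1, 5, 0, 0, 40]
    - [-1, 5, 0, 0, 40]
    - [-1, 5, 0, 0, 40]

```text
time: 44.65
tool_pos: [0.4588, -0.2787, 0.1242]
tcp_rot: [-2.909, -1.151, 0.007]
wrist_force: [-11.1, 14.0, 11.5]
width: 0.401
```

Run:
```python
from plan import *
tgt();print(pose()[2]['wrist_force'])
```

```text
at [ 0.4588 -0.2787  0.1242] yaw 43.2 w 0.401 q6 0.22 t 44.65
[-11.10024996  13.9805867   11.48156359]
```

Firm on the shut stop. Back off, rise, and check from clear of the scene.

Call:
move_arm:
  steps:
    - [-2, -10, 0, 0, 40]
    - [-2, -10, 0, 0, 40]
    - [-2, -10, -50, 0, 40]
    - [-2, -10, -100, 0, 40]
    - [-2, -10, -150, 0, 40]
    - [-2, -10, -190, 0, 40]
    - [-20, 30, -200, 0, 40]
    - [-30, 70, -200, 0, 40]
    - [-30, 110, -200, 0, 40]
    - [-30, 150, -200, 0, 40]
    - [-30, 150, -200, 0, 40]
    - [-30, 150, -200, 0, 40]

```text
time: 45.85
tool_pos: [0.5442, -0.4145, 0.3239]
tcp_rot: [-2.92, -1.157, 0.001]
wrist_force: [0.4, -0.9, -0.1]
width: 0.396
```

Run:
```python
from plan import *
tgt();print(pose()[2]['wrist_force'])
c=cam('top','E');s=cam('scene','E');w=cam('wrist','E')
crop(c,100,110,370,280,2.9,'tE');crop(s,150,110,260,240,5,'sE')
for c in (c,s,w):
    W=world(c)
    m=(W[...,2]>.15)&(W[...,2]<.165)&(W[...,0]<.5)&(W[...,1]<-.15)&(c['pixels'].sum(2)<150)
    if m.any(): k=W[m].mean(0);print(m.sum(),np.round(k,4),np.degrees(np.arctan2(k[1]+.1945,k[0]-.538)))
```

```text
at [ 0.5442 -0.4145  0.3239] yaw 43.2 w 0.396 q6 0.13 t 45.85
[ 0.4368446  -0.88171367 -0.07764944]
30 [ 0.4504 -0.2758  0.1563] -137.13049239416657
103 [ 0.2756 -0.9444  0.1566] -109.28619901613683
259 [ 0.4525 -0.2774  0.1572] -135.9155645511376
```

View pics/tE.png

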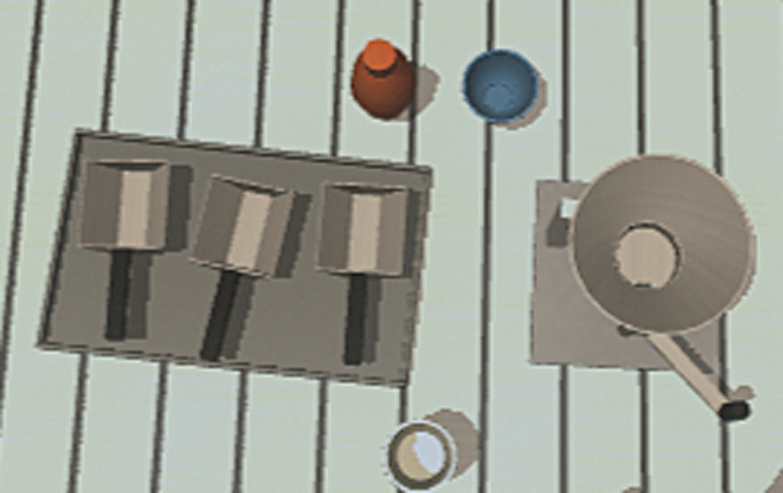

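View pics/sE.png

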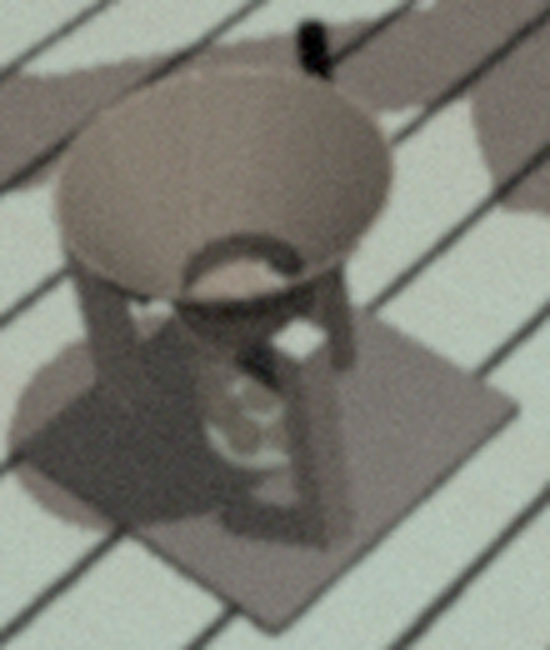

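View pics/wrist_E.png

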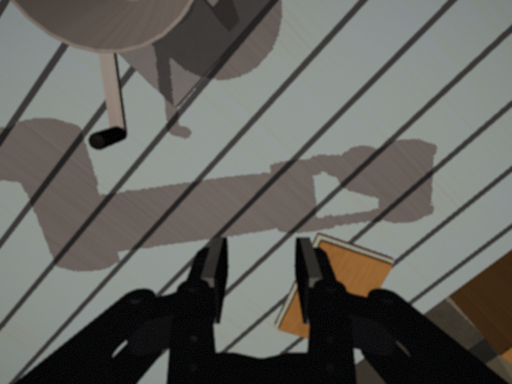

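Run:
```python
from workcell import bot
print(bot.finish_job())
```

```text
the job is handed in; nothing more can be done
None
```

The charge is in the jar and the job is handed in at about 46 s of robot time, but I moved the balls by gripping them, not by tipping the scoops. The moves only shift the tool and turn it about its vertical axis, so I had no direct way to roll a scoop. Instead I took the five balls one at a time out of their scoops (2 in scoop1, 2 in scoop2, 1 in scoop3) and dropped them into the funnel. The judged states should be the same, but it departs from the wording of the task.

**Lever:** I pushed it to its shut stop first, then to its open stop once all five balls were in the funnel, then back to shut. Each push ended against a firm stop, with about 17–21 N at the wrist.

**Before opening:** All five balls lay in the funnel above the shut gate. One of them was perched at the neck's edge, about 25 mm above the blade.

**After the final shut:**
- The knob is back at its shut position, with about 1° of scatter between cameras.
- The funnel is empty and no stray ball is in view.
- The three scoops stand upright and empty in the tray.
- The vase, cup and bowl look unmoved. I judged that from the pictures and did not measure it.

**What I could not fully check:** The jar view showed balls, but they partly hide each other, so I could not count all five there. That all five are in the jar rests on the empty funnel and the absence of strays.

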